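# Sweep up spilled dishwasher tablets and lift the pan level

## Robot

A 6-joint arm with a two-finger parallel gripper is mounted at the origin on a cart in front of the work surface, level with it; the furniture and walls round the work are solid. World frame = base frame: x ahead of the robot, y to its left, z up, the work surface at z = 0. Lengths are in m, angles in rad, forces in N, time in s.
With the tool pointing down it reaches from about 0.375 to 0.9 m from the base axis. Payload 3.1 kg.
Tool frame: the origin (TCP) lies at the very end of the fingers, on their centre line; the grasp point (between the pads) lies 19 mm behind it; z points along the fingers, y is the direction in which the jaws open and shut (so a half turn about z gives the same grasp; the last joint's range is limited). The gripper opens to 87 mm and grips with 3 to 60 N. Pads are 19 mm wide; open, the fingers measure 117 mm over their backs; the gripper's body (75 mm by 190 mm) begins 51 mm behind the grasp point.
Start: joints at [1.038, 0.527, 1.433, -0, 1.181, -0.178], TCP at [0.216, 0.586, 0.223] pointing down, gripper open.
Joint ranges: [-3.08, 3.08], [-0.75, 2.2], [0.22, 2.44], [-1.43, 4.57], [0, 2.65], [-2.85, 2.85]. Speed limits (rad/s): [2.79, 2.79, 3.14, 3.14, 3.14, 3.14].

## Interface

Orientations are given as a unit quaternion [x, y, z, w].
In Python, from rig import robot gives the robot as it stands. The module is installed in compiled form; this text tells all that it offers.
- The arm moves only by the tool send_rows, never from a script. Its argument "deltas" is a list of rows, each an object of numbers: "tx", "ty", "tz": the shift along the tool's x, y, z in cm; "rx", "ry", "rz": the turn, a rotation vector about the tool's x, y, z in rad. A call has 1 to 5 rows; each row is the pose to reach, as a shift and turn from the pose commanded when the call began, along the tool's axes at that moment; what a row does not reach only later rows make up. A row lasts 1/12 s, in which the tool goes at most 41.7 mm and 7.16 degrees, less where a joint would pass 70% of its speed; a pose out of reach is approached as far as the arm can. A call with a gripper value outside its range is refused whole. "claw" is the finger opening in cm, from 0 to 8.7, set as the call begins (left out, the last holds). The fingers move at their own pace and stop on an object; "squeeze" is the grip in N (left out, the last holds). Time passes only in rows, so rows that repeat a pose let the fingers close. It gives the time, the measured TCP pose, the force and the opening at its end, in the units of the state.
- robot.get_obs(): the state, without advancing time (a new reading comes with each control period).
- robot.camera(name): name is "scene" or "side" or "wrist"; returns a dict with "color" (480x640x3 uint8, red, green, blue), "z_map" (480x640 float32, m along the optical axis (not along the pixel's ray), 0 where there is no reading), "intrinsics" (3x3 intrinsics, pixels), "R" (3x3) and "t" (3): a world point X has camera coordinates R X + t; the wrist camera has in their place "tool_from_camera" (4x4, takes a point from camera to tool coordinates, whose origin is the TCP and whose axes are the flange's). Camera axes: x right, y down, z forward; pixel columns grow to the right and rows downward; lengths in m; the calibration is good to about 2 mm. A picture is of the moment at which its call begins: read the wrist's pose just before it.
- robot.hand_in(): hands the job in, once; it reports no verdict.
Trained networks look in the newest picture that a camera, given by its name, has taken for a name from the list of things; names that differ only in an ending like _2 or _b are one class to them, and where a whole thing is asked for, a point or a joint stands for the part that bears it (a point fixed in the world has none). Each returns a list of dicts, best first, with "p" (0 to 1); they miss things now and then, are a little off and sometimes report something else, mostly with a low value. They report only what shows in the picture. A call takes as long as a camera call.
- robot.outline_of(label, camera): "pixels" (480x640 bool, what is visible of it) and "xy" ([column, row] in pixels, amid what is visible of it).
- robot.tip_of(label, camera): "xy" ([column, row] in pixels: a listed point, or the origin of a listed thing).
The state is a dict: "time": time; "q": joint angles; "joint_velocities": joint speeds; "joint_torque": joint torques, N m; "position": TCP position; "tool_rot": TCP orientation; "ft_force": force on the tool from outside, world axes, zero at the start; "moment": the same for the moment, N m; "grip_width": finger opening in m.
Only numpy, scipy, OpenCV 4.12 (cv2) and the standard library are available. Lean on these libraries where they do the work, as an engineer would, in place of code of your own. Each camera call takes 0.05 s, during which the arm holds its last target.

## Task

Three dishwasher tablets have spilled on the worktop: with the wooden sweeper in the gripper, sweep all three through the open front into the metal pan while it stands there, without touching the tablets with the fingers. Then stand the sweeper upright on the worktop clear of the pan and let go of it, take the pan by its black grip, lift it about 10 cm off the worktop and finish while still holding it in the air, level and steady, with all three tablets in it. Keep the pan level throughout, and leave the pepper mill, the tin, the mug and the shaker where they are.

Things in the scene. Friction and masses are not known exactly. Their poses are not given: they have to be found in the camera images.
- pan: loose scoop pan of bare metal, about 0.55 kg. Origin: centre of its underside; z up. Floor 130 (x) by 156 mm (y), its top 4 mm above the underside. Walls 3 mm thick and 34 mm high at both sides (y = +-76.5 mm, 150 mm clear between) and at the back (x = +63.5 mm). The front (-x) is open; pieces are swept in along +x. A black grip stands on the back wall (see pan_grip)
- pan_mouth (a point): middle of the pan's open front at floor height: pan's x = -65 mm, y = 0, z = 4 mm; axes as the pan's. From here a ramped lip slopes down to the worktop at the pan's x = -90 mm
- pan_grip (a point): where the pan balances on its black grip: pan's x = +22, y = 0, z = 81 mm; axes as the pan's. The grip is a post (x = 60 to 72 mm) carrying a level bar that reaches forward from x = 72 to x = 0 mm over the pan, 24 mm wide (y), 70 to 92 mm above the underside. Pinch the bar here from above across its width (along y)
- sweeper: loose wooden worktop sweeper, standing upright, 0.16 kg. Origin: centre of its underside; z up. Foot block 28 mm thick (x), 120 mm wide (y), 26 mm high. Sweep with either 120 mm face (they look along +x and -x), the foot carried 6 to 8 mm above the worktop to pass over the pan's lip and floor
- sweeper_grip (a point): where to hold the sweeper: its x = 0, y = 0, z = 66 mm, axes as the sweeper's; in the upright slab grip on the middle of the foot, 20 mm thick (x), 80 mm wide (y), 26 to 87 mm above the underside. Pinch from above across its thickness (along x)
- tablet_1: loose white dishwasher tablet, 34 x 24 x 15 mm (x, y, z), lower edge rounded, 20 g, lying flat in front of the pan's open front, within 0.20 m of its centre and 45 mm to either side of its middle line. Origin: centre of its underside
- tablet_2: second tablet, the same
- tablet_3: third tablet, the same
- mill: bystander: wooden pepper mill, 58 mm across, 150 mm high, left of the pan; origin at the centre of its underside
- tin: bystander: food tin, 58 mm across, 72 mm high, left of the pan; origin at the centre of its underside
- mug: bystander: dotted mug, 78 x 114 x 93 mm with its handle, right of the pan; origin at the centre of its underside
- shaker: bystander: small shaker, 44 mm across, 90 mm high, right of the pan; origin at the centre of its underside

How it is judged:
By the outcome, as a careful person would: the job done as asked, in the order asked, and still so for the second after the job is handed in, while the arm keeps its last pose, push and grip.
It also fails if it takes over 48 s, if anything falls off the work surface, if the arm or the gripper's body presses on something with over 40 N, if the wrist force passes 120 N, or if a joint passes its speed limit or range.

## Working session

There is one attempt and no reset: what is moved stays moved. The work goes in short steps, Python scripts to look and compute and a tool call to move; the robot and the scene stay as the last step left them, time stands still between calls to the robot, and variables do not carry over. Pictures are saved under pics/ and viewed, and the job is handed in when it is done.

Besides the shell and the picture viewer there is one more tool, called after "Emit:" by a JSON object that holds its "fn" and its "kwargs", one argument or row to a line. send_rows: Moves the arm, as the interface text tells. Its arguments: {"type":"object","properties":{"deltas":{"type":"array","items":{"type":"object","properties":{"tx":{"type":"number"},"ty":{"type":"number"},"tz":{"type":"number"},"rx":{"type":"number"},"ry":{"type":"number"},"rz":{"type":"number"}}}},"claw":{"type":"number"},"squeeze":{"type":"number"}},"required":["deltas"]}

```bash
mkdir -p pics; cat > h.py <<'E'
import numpy as np, cv2
from rig import robot
from scipy.spatial.transform import Rotation as Ro
def cam(n):
    o=robot.get_obs(); c=robot.camera(n); c['obs']=o
    if 'tool_from_camera' in c:
        T=np.eye(4);T[:3,:3]=Ro.from_quat(o['tool_rot']).as_matrix();T[:3,3]=o['position']
        W=T@c['tool_from_camera']; c['W']=W
    else:
        W=np.eye(4);W[:3,:3]=c['R'].T;W[:3,3]=-c['R'].T@c['t'];c['W']=W
    return c
def cloud(c):
    K=c['intrinsics'];z=c['z_map'];v,u=np.mgrid[:480,:640]
    P=np.stack([(u-K[0,2])/K[0,0]*z,(v-K[1,2])/K[1,1]*z,z],-1)
    return P@c['W'][:3,:3].T+c['W'][:3,3]
def ray(c,xy,zh):
    K=c['intrinsics'];d=np.array([(xy[0]-K[0,2])/K[0,0],(xy[1]-K[1,2])/K[1,1],1])
    d=c['W'][:3,:3]@d;o=c['W'][:3,3];return o+d*(zh-o[2])/d[2]
def save(c,n): cv2.imwrite('pics/'+n,c['color'][:,:,::-1])
E
cat > a.py <<'E'
from h import *
np.set_printoptions(precision=3,suppress=True)
o=robot.get_obs();print(o['time'],o['position'],o['tool_rot'],o['grip_width'])
Z=dict(pan=0,pan_mouth=.004,pan_grip=.081,sweeper=0,sweeper_grip=.066,tablet_1=0,mill=0,tin=0,mug=0,shaker=0)
for n in ['scene','side']:
    c=cam(n);save(c,n+'0.png');print(n,c['W'][:3,3])
    P=cloud(c);np.savez(n+'0.npz',P=P,col=c['color'])
    for l,z in Z.items():
        r=robot.tip_of(l,n)
        for d in r[:4]: print(l,round(d['p'],2),np.round(d['xy']),ray(c,d['xy'],z))
print(robot.get_obs()['time'])
E
python3 a.py
```

```text
0.0 [0.216 0.586 0.222] [ 0.176  0.984 -0.001 -0.   ] 0.08649827883826029
scene [-0.239 -0.662  0.557]
pan 0.74 [333. 271.] [0.633 0.155 0.   ]
pan_mouth 0.74 [308. 274.] [0.574 0.177 0.004]
pan_grip 0.61 [343. 237.] [0.65  0.144 0.081]
sweeper 0.84 [202. 264.] [0.439 0.392 0.   ]
sweeper_grip 0.83 [203. 237.] [0.445 0.388 0.066]
sweeper_grip 0.39 [246. 249.] [0.473 0.268 0.066]
tablet_1 0.63 [259. 288.] [0.456 0.205 0.   ]
tablet_1 0.61 [284. 286.] [0.5   0.176 0.   ]
tablet_1 0.56 [280. 275.] [0.53  0.223 0.   ]
mill 0.79 [246. 249.] [0.569 0.393 0.   ]
tin 0.66 [293. 245.] [0.669 0.331 0.   ]
mug 0.73 [481. 308.] [ 0.718 -0.174  0.   ]
shaker 0.84 [443. 279.] [ 0.777 -0.043  0.   ]
side [-0.051  0.072  0.688]
pan 0.9 [314. 262.] [0.64  0.157 0.   ]
pan_mouth 0.86 [299. 284.] [0.571 0.18  0.004]
pan_mouth 0.58 [174. 331.] [0.439 0.383 0.004]
pan_grip 0.81 [318. 226.] [0.657 0.15  0.081]
pan_grip 0.65 [314. 262.] [0.557 0.147 0.081]
sweeper 0.71 [172. 333.] [0.437 0.387 0.   ]
sweeper_grip 0.69 [166. 307.] [0.443 0.385 0.066]
tablet_1 0.57 [284. 337.] [0.448 0.19  0.   ]
tablet_1 0.48 [301. 311.] [0.508 0.167 0.   ]
tablet_1 0.48 [272. 295.] [0.541 0.227 0.   ]
mill 0.73 [190. 279.] [0.568 0.396 0.   ]
tin 0.92 [225. 244.] [0.673 0.352 0.   ]
tin 0.7 [302. 311.] [0.508 0.165 0.   ]
mug 0.89 [478. 249.] [ 0.708 -0.182  0.   ]
shaker 0.89 [407. 224.] [ 0.779 -0.036  0.   ]
shaker 0.35 [313. 262.] [0.639 0.159 0.   ]
shaker 0.34 [172. 330.] [0.445 0.389 0.   ]
1.1
```

View pics/side0.png

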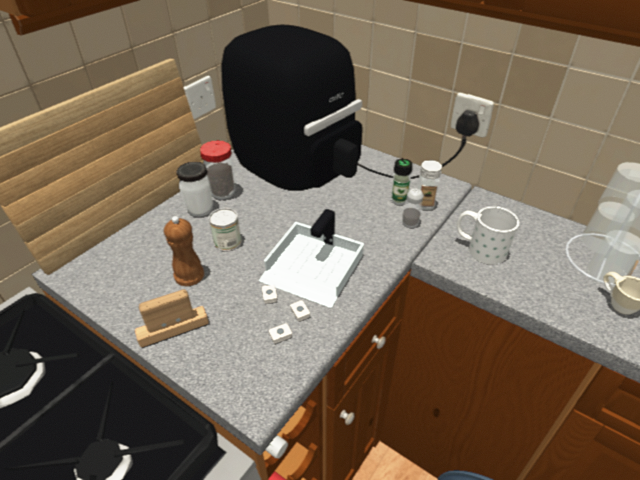

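View pics/scene0.png

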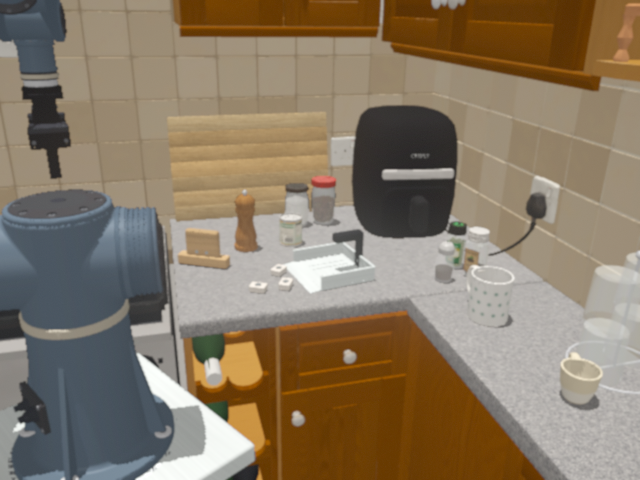

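```bash
cat > fit.py <<'E'
import numpy as np,cv2
np.set_printoptions(precision=3,suppress=True)
# topdown height map, 1px=1mm, x up, y left ; x .35-.85, y -.25-.5
for n in ['side','scene']:
    d=np.load(n+'0.npz');P=d['P'].reshape(-1,3);C=d['col'].reshape(-1,3)
    m=(P[:,0]>.35)&(P[:,0]<.75)&(P[:,1]>0.0)&(P[:,1]<.5)&(P[:,2]<.25)&(P[:,2]>-.02)
    P=P[m];C=C[m];print(n,'table z',np.median(P[P[:,2]<.006,2]))
    im=np.zeros((500,600,3),np.uint8)
    o=np.argsort(P[:,2])
    for p,c in zip(P[o],C[o]):
        cv2.circle(im,(int((.5-p[1])*1200),int((.75-p[0])*1200)),2,c[::-1].tolist(),-1)
    cv2.imwrite('pics/top_%s.png'%n,im)
    # sweeper slab points
    s=P[(P[:,2]>.035)&(P[:,2]<.1)&(P[:,0]>.37)&(P[:,0]<.51)&(P[:,1]>.32)&(P[:,1]<.46)]
    t=s[s[:,2]>.08]
    print('slab top',t[:,2].max(),len(t),cv2.minAreaRect((t[:,:2]*1000).astype(np.float32)))
    f=P[(P[:,2]>.008)&(P[:,2]<.1)&(P[:,0]>.36)&(P[:,0]<.51)&(P[:,1]>.31)&(P[:,1]<.47)]
    print('sw all',cv2.minAreaRect((f[:,:2]*1000).astype(np.float32)))
    b=P[(P[:,2]>.085)&(P[:,2]<.1)&(P[:,0]>.58)&(P[:,0]<.74)&(P[:,1]>.08)&(P[:,1]<.22)]
    print('bar',len(b),cv2.minAreaRect((b[:,:2]*1000).astype(np.float32)))
    w=P[(P[:,2]>.028)&(P[:,2]<.05)&(P[:,0]>.54)&(P[:,0]<.75)&(P[:,1]>.03)&(P[:,1]<.28)]
    print('walls',len(w),cv2.minAreaRect((w[:,:2]*1000).astype(np.float32)))
E
python3 fit.py
```

```text
side table z 0.001641151336889246
slab top 0.0912615926707383 540 ((439.86663818359375, 384.9059753417969), (23.342506408691406, 79.49480438232422), 30.160484313964844)
sw all ((421.5269775390625, 404.853515625), (58.037681579589844, 177.53250122070312), 46.005943298339844)
bar 321 ((663.73779296875, 143.40933227539062), (24.213829040527344, 70.88419342041016), 71.32207489013672)
walls 555 ((634.2193603515625, 154.826171875), (159.1470489501953, 136.2851104736328), 69.30473327636719)
scene table z -0.0003199522496758478
slab top 0.08916324112538898 168 ((438.5741271972656, 382.66058349609375), (21.37260627746582, 77.06343841552734), 30.87701416015625)
sw all ((426.1297912597656, 399.1341857910156), (49.73818588256836, 160.58804321289062), 40.40522384643555)
bar 170 ((661.1997680664062, 141.99832153320312), (23.97783851623535, 71.25833892822266), 68.15821075439453)
walls 426 ((631.9676513671875, 153.42568969726562), (163.4373779296875, 136.40599060058594), 69.68184661865234)
```

```bash
cat >> h.py <<'E'
def delta(p,yaw=None,frm=None,frmrot=None):
    """tool-axes shift (cm) and rz to reach TCP p with tool y at yaw(deg), pointing down"""
    o=robot.get_obs(); q=Ro.from_quat(frmrot if frmrot is not None else o['tool_rot']); R=q.as_matrix()
    p0=o['position'] if frm is None else frm
    t=R.T@(np.array(p)-p0)*100
    r=np.zeros(3)
    if yaw is not None:
        a=np.radians(yaw);y=np.array([np.cos(a),np.sin(a),0]);z=np.array([0,0,-1.]);x=np.cross(y,z)
        r=(q.inv()*Ro.from_matrix(np.stack([x,y,z],1))).as_rotvec()
    print('t',np.round(t,2),'r',np.round(r,3),'pos',np.round(o['position'],4),'yaw',round(np.degrees(np.arctan2(R[1,1],R[0,1])),2),'F',np.round(o['ft_force'],1),'w',round(o['grip_width'],4),'time',round(o['time'],2))
E
python3 - <<'E'
from h import *
delta((.441,.386,.15),30.5)
d=np.load('scene0.npz');P=d['P'].reshape(-1,3)
o=robot.get_obs();R=Ro.from_quat(o['tool_rot']).as_matrix()
Q=(P-o['position'])@R
for a,b in [(-.02,0),(-.05,-.02),(-.09,-.07),(-.13,-.09),(-.2,-.13)]:
    m=(Q[:,2]>a)&(Q[:,2]<b)&(np.abs(Q[:,0])<.15)&(np.abs(Q[:,1])<.15); q=Q[m]
    if len(q): print(a,b,len(q),q.min(0),q.max(0))
E
```

```text
t [-28.   -11.01   7.25] r [-0.    -0.     0.685] pos [0.2165 0.5863 0.2225] yaw 69.73 F [-0.5  1.2  0.6] w 0.0871 time 1.1
-0.02 0 115 [-0.00911157 -0.05904329 -0.01993047] [ 1.29629128e-02 -4.57786391e-02 -9.19800515e-06]
-0.05 -0.02 164 [-0.00919562 -0.0648209  -0.0497949 ] [ 0.01295745 -0.04835925 -0.02011835]
-0.09 -0.07 422 [-0.03537143 -0.09461482 -0.08984568] [ 0.03933722 -0.07465309 -0.07000826]
-0.13 -0.09 976 [-0.03574357 -0.10203865 -0.12979294] [ 0.03946363  0.09106911 -0.09000925]
-0.2 -0.13 1261 [-0.03568972 -0.0572167  -0.1999922 ] [ 0.03866309  0.01376535 -0.13011532]
```

View pics/top_side.png

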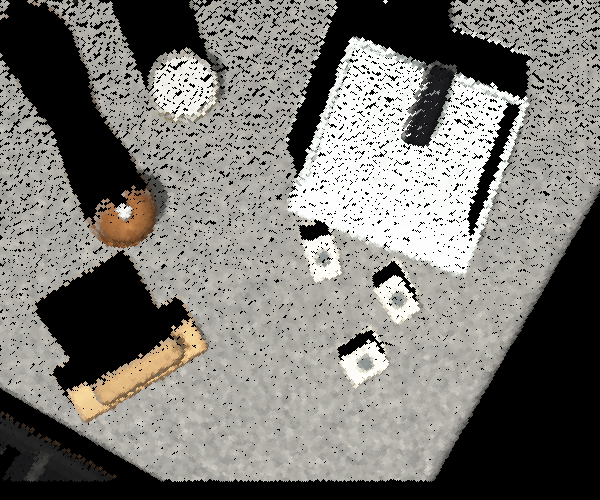

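```bash
python3 - <<'E'
from h import *
for n in ['side','scene']:
    P=np.load(n+'0.npz')['P'].reshape(-1,3)
    m=(np.hypot(P[:,0]-.568,P[:,1]-.394)<.05)&(P[:,2]>.01);p=P[m]
    for a in [.02,.06,.09,.11,.12,.13,.14]:
        q=p[(p[:,2]>a)&(p[:,2]<a+.01)]
        if len(q):
            ctr=cv2.minEnclosingCircle((q[:,:2]*1000).astype(np.float32)); print(n,a,len(q),ctr)
delta((.434,.398,.18),30.5)
E
```

```text
side 0.02 80 ((567.959228515625, 395.59088134765625), 25.11690330505371)
side 0.06 108 ((572.9586181640625, 398.0292053222656), 20.939023971557617)
side 0.09 68 ((568.35791015625, 394.656982421875), 20.913440704345703)
side 0.11 79 ((568.7640380859375, 394.60174560546875), 22.920255661010742)
side 0.12 169 ((572.4747314453125, 396.0780029296875), 25.36188507080078)
side 0.13 277 ((573.8533935546875, 397.34503173828125), 22.44058609008789)
side 0.14 46 ((572.1741943359375, 396.8434753417969), 13.338014602661133)
scene 0.02 74 ((569.7489624023438, 393.9319152832031), 25.857637405395508)
scene 0.06 73 ((569.9420166015625, 393.66998291015625), 20.52646255493164)
scene 0.09 65 ((568.5943603515625, 392.2635498046875), 22.72595977783203)
scene 0.11 70 ((566.9144897460938, 388.9811096191406), 22.620800018310547)
scene 0.12 96 ((567.8380126953125, 392.8616638183594), 24.918777465820312)
scene 0.13 93 ((567.552734375, 391.87738037109375), 21.53343963623047)
scene 0.14 18 ((573.157470703125, 395.9912109375), 7.02768611907959)
t [-26.93 -10.13   4.25] r [-0.    -0.     0.685] pos [0.2165 0.5863 0.2225] yaw 69.73 F [-0.5  1.2  0.6] w 0.0871 time 1.1
```

Emit:
{"fn": "send_rows", "kwargs": {
  "deltas": [
    {"tx": -28,"ty": -10,"tz": 4,"rz": 0.685},
    {"tx": -28,"ty": -10,"tz": 4,"rz": 0.685},
    {"tx": -28,"ty": -10,"tz": 4,"rz": 0.685},
    {"tx": -28,"ty": -10,"tz": 4,"rz": 0.685},
    {"tx": -28,"ty": -10,"tz": 4,"rz": 0.685}
  ]
}}

```text
schema error: expected keys tx, ty, tz, rx, ry, rz
```

Emit:
{"fn": "send_rows", "kwargs": {
  "deltas": [
    {"tx": -27,"ty": -10.1,"tz": 4,"rx": 0,"ry": 0,"rz": 0.685},
    {"tx": -27,"ty": -10.1,"tz": 4,"rx": 0,"ry": 0,"rz": 0.685},
    {"tx": -27,"ty": -10.1,"tz": 4,"rx": 0,"ry": 0,"rz": 0.685},
    {"tx": -27,"ty": -10.1,"tz": 4,"rx": 0,"ry": 0,"rz": 0.685},
    {"tx": -27,"ty": -10.1,"tz": 4,"rx": 0,"ry": 0,"rz": 0.685}
  ]
}}

```text
time: 1.52
position: [0.3739, 0.4503, 0.1939]
tool_rot: [0.472, 0.881, 0.0, 0.0]
ft_force: [0.7, 0.6, -0.2]
grip_width: 0.0872
```

```bash
python3 -c "
from h import *
delta((.434,.397,.18),30.5)"
```

```text
t [-7.77  2.05  1.39] r [ 0.001 -0.     0.054] pos [0.3739 0.4503 0.1939] yaw 33.61 F [ 0.7  0.6 -0.2] w 0.0872 time 1.52
```

Emit:
{"fn": "send_rows", "kwargs": {
  "deltas": [
    {"tx": -7.8,"ty": 2,"tz": 1.4,"rx": 0,"ry": 0,"rz": 0.054},
    {"tx": -7.8,"ty": 2,"tz": 1.4,"rx": 0,"ry": 0,"rz": 0.054},
    {"tx": -7.8,"ty": 2,"tz": 1.4,"rx": 0,"ry": 0,"rz": 0.054},
    {"tx": -7.8,"ty": 2,"tz": 1.4,"rx": 0,"ry": 0,"rz": 0.054}
  ]
}}

```text
time: 1.85
position: [0.4346, 0.3963, 0.1795]
tool_rot: [0.496, 0.868, -0.0, -0.0]
ft_force: [-0.0, 0.6, -0.3]
grip_width: 0.0874
```

```bash
python3 - <<'E'
from h import *
np.set_printoptions(precision=4,suppress=True)
delta((.434,.397,.055),30.5)
c=cam('wrist');save(c,'w1.png');P=cloud(c).reshape(-1,3);np.savez('w1.npz',P=P)
t=P[(P[:,2]>.075)&(P[:,2]<.1)&(np.hypot(P[:,0]-.44,P[:,1]-.386)<.07)]
print(len(t),t[:,2].max(),cv2.minAreaRect((t[:,:2]*1000).astype(np.float32)))
f=P[(P[:,2]>.018)&(P[:,2]<.035)&(np.hypot(P[:,0]-.44,P[:,1]-.386)<.08)]
print(len(f),np.median(f[:,2]),cv2.minAreaRect((f[:,:2]*1000).astype(np.float32)))
for l,z in dict(sweeper=0,sweeper_grip=.066,mill=0).items():
    for d in robot.tip_of(l,'wrist')[:2]: print(l,d['p'],d['xy'],ray(c,d['xy'],z))
E
```

```text
t [ 0.09 -0.   12.45] r [-0.001 -0.     0.001] pos [0.4346 0.3963 0.1795] yaw 30.56 F [-0.   0.6 -0.3] w 0.0874 time 1.85
2526 0.0887802770375738 ((440.81854248046875, 385.4317626953125), (19.48421859741211, 77.9917221069336), 30.969505310058594)
1329 0.025208290106670084 ((441.56982421875, 385.151611328125), (28.021595001220703, 118.43949127197266), 31.32109832763672)
sweeper 0.67 [323.9, 225.2] [0.439  0.3858 0.    ]
sweeper 0.43 [327.3, 246.8] [0.4532 0.3685 0.    ]
sweeper_grip 0.79 [322.9, 245.8] [0.4389 0.3849 0.066 ]
mill 0.75 [442.3, 281.7] [0.5736 0.3962 0.    ]
```

View pics/w1.png

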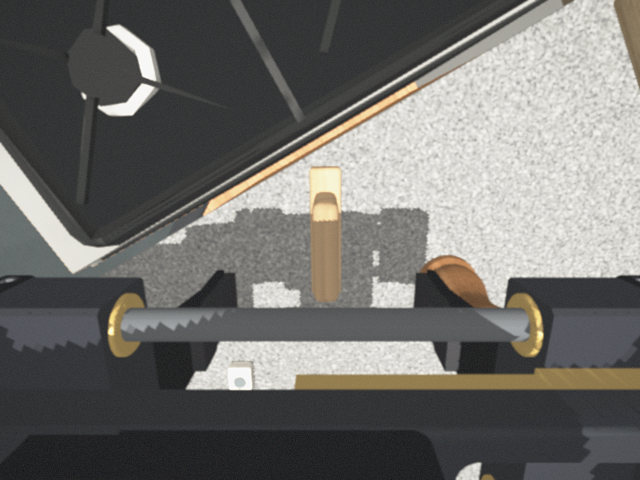

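Emit:
{"fn": "send_rows", "kwargs": {
  "deltas": [
    {"tx": 0,"ty": 0,"tz": 4,"rx": 0,"ry": 0,"rz": -0.007},
    {"tx": 0,"ty": 0,"tz": 8,"rx": 0,"ry": 0,"rz": -0.007},
    {"tx": 0,"ty": 0,"tz": 11,"rx": 0,"ry": 0,"rz": -0.007},
    {"tx": 0,"ty": 0,"tz": 12.5,"rx": 0,"ry": 0,"rz": -0.007},
    {"tx": 0,"ty": 0,"tz": 12.5,"rx": 0,"ry": 0,"rz": -0.007}
  ]
}}

```text
time: 2.47
position: [0.4291, 0.3976, 0.0514]
tool_rot: [0.49, 0.872, -0.003, -0.002]
ft_force: [-0.9, 0.0, -0.9]
grip_width: 0.0869
```

Emit:
{"fn": "send_rows", "kwargs": {
  "deltas": [
    {"tx": 0,"ty": 0,"tz": 0,"rx": 0,"ry": 0,"rz": 0},
    {"tx": 0,"ty": 0,"tz": 0,"rx": 0,"ry": 0,"rz": 0},
    {"tx": 0,"ty": 0,"tz": 0,"rx": 0,"ry": 0,"rz": 0},
    {"tx": 0,"ty": 0,"tz": 0,"rx": 0,"ry": 0,"rz": 0},
    {"tx": 0,"ty": 0,"tz": 0,"rx": 0,"ry": 0,"rz": 0}
  ],
  "claw": 0,
  "squeeze": 30
}}

```text
time: 2.88
position: [0.4336, 0.3985, 0.0563]
tool_rot: [0.491, 0.871, 0.001, 0.001]
ft_force: [0.9, 0.7, -0.3]
grip_width: 0.0616
```

Emit:
{"fn": "send_rows", "kwargs": {
  "deltas": [
    {"tx": 0,"ty": 0,"tz": 0,"rx": 0,"ry": 0,"rz": 0},
    {"tx": 0,"ty": 0,"tz": 0,"rx": 0,"ry": 0,"rz": 0},
    {"tx": 0,"ty": 0,"tz": 0,"rx": 0,"ry": 0,"rz": 0},
    {"tx": 0,"ty": 0,"tz": 0,"rx": 0,"ry": 0,"rz": 0},
    {"tx": 0,"ty": 0,"tz": 0,"rx": 0,"ry": 0,"rz": 0}
  ]
}}

```text
time: 3.3
position: [0.4329, 0.3978, 0.0549]
tool_rot: [0.491, 0.871, -0.0, -0.0]
ft_force: [-0.4, 0.2, 0.4]
grip_width: 0.0282
```

Emit:
{"fn": "send_rows", "kwargs": {
  "deltas": [
    {"tx": 0,"ty": 0,"tz": 0,"rx": 0,"ry": 0,"rz": 0},
    {"tx": 0,"ty": 0,"tz": 0,"rx": 0,"ry": 0,"rz": 0},
    {"tx": 0,"ty": 0,"tz": 0,"rx": 0,"ry": 0,"rz": 0},
    {"tx": 0,"ty": 0,"tz": 0,"rx": 0,"ry": 0,"rz": 0},
    {"tx": 0,"ty": 0,"tz": 0,"rx": 0,"ry": 0,"rz": 0}
  ]
}}

```text
time: 3.72
position: [0.4329, 0.3979, 0.0548]
tool_rot: [0.491, 0.871, -0.0, 0.0]
ft_force: [1.9, -0.6, -0.7]
grip_width: 0.02
```

Emit:
{"fn": "send_rows", "kwargs": {
  "deltas": [
    {"tx": 0,"ty": 0,"tz": -2,"rx": 0,"ry": 0,"rz": 0},
    {"tx": 0,"ty": 0,"tz": -4,"rx": 0,"ry": 0,"rz": 0},
    {"tx": 0,"ty": 0,"tz": -5.5,"rx": 0,"ry": 0,"rz": 0},
    {"tx": -2,"ty": -1,"tz": -5.5,"rx": 0,"ry": 0,"rz": 0.05},
    {"tx": -4,"ty": -2,"tz": -5.5,"rx": 0,"ry": 0,"rz": 0.15}
  ]
}}

```text
time: 4.13
position: [0.4371, 0.3542, 0.111]
tool_rot: [0.555, 0.832, 0.001, 0.001]
ft_force: [0.7, -0.7, -2.1]
grip_width: 0.0199
```

```bash
python3 - <<'E'
from h import *
delta((.408,.254,.11),-20.3)
d=np.load('w1.npz')
E
```

```text
t [-8.13 -6.53  0.08] r [ 0.003 -0.002  0.749] pos [0.4371 0.3542 0.111 ] yaw 22.59 F [ 0.7 -0.7 -2.1] w 0.0199 time 4.13
```

Emit:
{"fn": "send_rows", "kwargs": {
  "deltas": [
    {"tx": -8.1,"ty": -6.5,"tz": 0,"rx": 0,"ry": 0,"rz": 0.749},
    {"tx": -8.1,"ty": -6.5,"tz": 0,"rx": 0,"ry": 0,"rz": 0.749},
    {"tx": -8.1,"ty": -6.5,"tz": 0,"rx": 0,"ry": 0,"rz": 0.749},
    {"tx": -8.1,"ty": -6.5,"tz": 0,"rx": 0,"ry": 0,"rz": 0.749},
    {"tx": -8.1,"ty": -6.5,"tz": 0,"rx": 0,"ry": 0,"rz": 0.749}
  ]
}}

```text
time: 4.55
position: [0.4067, 0.252, 0.1099]
tool_rot: [0.786, 0.618, -0.001, -0.0]
ft_force: [1.4, -0.4, -2.6]
grip_width: 0.0199
```

```bash
python3 -c "
from h import *
delta((.408,.254,.11),-20.3)"
```

```text
t [ 0.23  0.08 -0.02] r [-0.002  0.001  0.115] pos [0.4067 0.252  0.1099] yaw -13.68 F [ 1.4 -0.4 -2.6] w 0.0199 time 4.55
```

Emit:
{"fn": "send_rows", "kwargs": {
  "deltas": [
    {"tx": 0.2,"ty": 0.1,"tz": 0,"rx": 0,"ry": 0,"rz": 0.115},
    {"tx": 0.2,"ty": 0.1,"tz": 0,"rx": 0,"ry": 0,"rz": 0.115},
    {"tx": 0.2,"ty": 0.1,"tz": 0,"rx": 0,"ry": 0,"rz": 0.115}
  ]
}}

```text
time: 4.8
position: [0.4091, 0.2553, 0.1099]
tool_rot: [0.817, 0.576, -0.0, -0.0]
ft_force: [-0.3, 0.3, -2.3]
grip_width: 0.0198
```

```bash
cat > pan.py <<'E'
from h import *
import sys
np.set_printoptions(precision=4,suppress=True)
tag=sys.argv[1]
delta((.408,.254,.11),-20.3)
Z=dict(pan=0,pan_mouth=.004,pan_grip=.081,sweeper=0.05,sweeper_grip=.121,tablet_1=0)
for n in sys.argv[2:]:
    c=cam(n);save(c,n+tag+'.png');P=cloud(c).reshape(-1,3)
    t=P[(P[:,2]>.028)&(P[:,2]<.042)&(np.hypot(P[:,0]-.633,P[:,1]-.155)<.13)&(P[:,0]>.5)]
    # model fit of walls: minimise distance to U
    from scipy.optimize import least_squares
    def res(v):
        a=v[2];d=t[:,:2]-v[:2];x=d@[np.cos(a),np.sin(a)];y=d@[-np.sin(a),np.cos(a)]
        s=lambda ax,ay,bx,by:np.hypot(x-np.clip(x,ax,bx),y-np.clip(y,ay,by))
        return np.minimum(np.minimum(s(-.065,.075,.065,.078),s(-.065,-.078,.065,-.075)),s(.062,-.078,.065,.078))
    r=least_squares(res,[.633,.155,-.354],loss='soft_l1',f_scale=.003)
    print(n,len(t),r.x[:2],np.degrees(r.x[2]),'rms',np.sqrt((res(r.x)**2).mean()))
    t2=P[(P[:,2]>.086)&(P[:,2]<.1)&(np.hypot(P[:,0]-.66,P[:,1]-.143)<.05)]
    if len(t2)>20: print('bar',len(t2),cv2.minAreaRect((t2[:,:2]*1000).astype(np.float32)))
    for l,z in Z.items():
        for d in robot.tip_of(l,n)[:3]:
            if d['p']>.4: print(l,round(d['p'],2),np.round(d['xy']),ray(c,d['xy'],z))
E
python3 pan.py 2 wrist scene side
```

```text
t [-0.15 -0.06 -0.01] r [-0.     0.     0.012] pos [0.4091 0.2553 0.1099] yaw -19.59 F [-0.3  0.3 -2.3] w 0.0198 time 4.8
wrist 656 [0.6303 0.1558] -19.788296533818137 rms 0.0003761731909967882
pan_mouth 0.96 [552. 256.] [0.571  0.1781 0.004 ]
sweeper 0.91 [324. 279.] [0.4018 0.2378 0.05  ]
sweeper_grip 0.9 [325. 332.] [0.4035 0.2403 0.121 ]
tablet_1 0.73 [489. 209.] [0.5337 0.2304 0.    ]
tablet_1 0.73 [392. 285.] [0.4457 0.1947 0.    ]
scene 403 [0.6287 0.1548] -20.386211153181403 rms 0.001348067648310546
bar 147 ((662.0662841796875, 140.64395141601562), (24.554948806762695, 74.10148620605469), 65.44837951660156)
pan 0.86 [330. 272.] [0.6207 0.1534 0.    ]
pan_mouth 0.7 [307. 273.] [0.5756 0.181  0.004 ]
pan_grip 0.66 [342. 241.] [0.6319 0.1308 0.081 ]
pan_grip 0.42 [226. 267.] [0.3644 0.1929 0.081 ]
sweeper 0.9 [226. 268.] [0.4021 0.2467 0.05  ]
sweeper_grip 0.64 [225. 238.] [0.3982 0.2387 0.121 ]
tablet_1 0.74 [259. 288.] [0.4533 0.2027 0.    ]
tablet_1 0.63 [285. 288.] [0.4952 0.1658 0.    ]
tablet_1 0.54 [277. 272.] [0.5352 0.2364 0.    ]
side 505 [0.6302 0.1563] -20.140346400504786 rms 0.0005542000677897849
bar 313 ((664.53564453125, 142.79965209960938), (24.15563201904297, 73.07960510253906), 69.01349639892578)
pan 0.6 [315. 264.] [0.6335 0.1542 0.    ]
pan_mouth 0.58 [298. 285.] [0.5693 0.1807 0.004 ]
pan_grip 0.64 [318. 229.] [0.6481 0.1493 0.081 ]
sweeper 0.92 [248. 335.] [0.4099 0.2406 0.05  ]
sweeper_grip 0.78 [242. 308.] [0.4076 0.2406 0.121 ]
tablet_1 0.8 [304. 311.] [0.5084 0.1618 0.    ]
tablet_1 0.54 [274. 294.] [0.5456 0.224  0.    ]
tablet_1 0.45 [280. 336.] [0.4486 0.1959 0.    ]
```

View pics/side2.png

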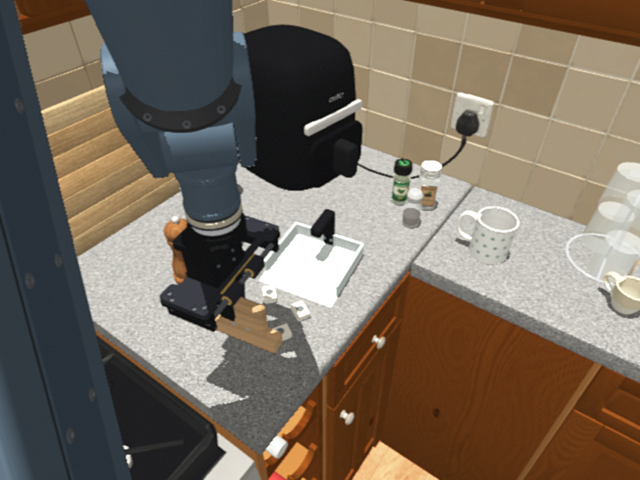

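View pics/scene2.png

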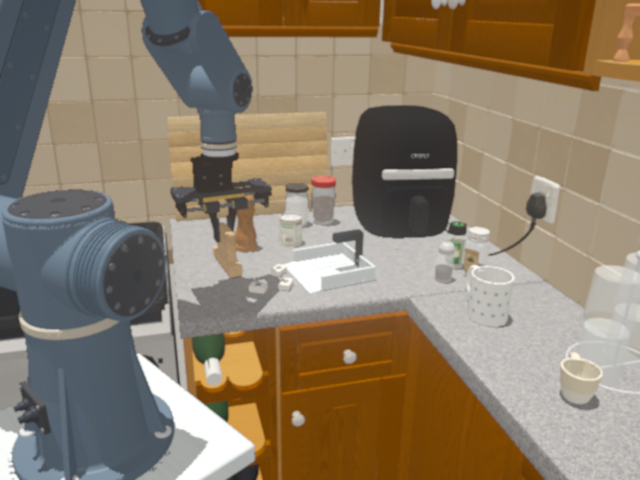

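```bash
python3 -c "
from h import *
delta((.4097,.2522,.0613),-20)"
```

```text
t [-0.27  0.16  4.86] r [-0.     0.     0.004] pos [0.4091 0.2553 0.1099] yaw -19.77 F [ 1.   0.2 -0.9] w 0.0198 time 5.85
```

Emit:
{"fn": "send_rows", "kwargs": {
  "deltas": [
    {"tx": -0.27,"ty": 0.16,"tz": 2,"rx": 0,"ry": 0,"rz": 0.004},
    {"tx": -0.27,"ty": 0.16,"tz": 3.8,"rx": 0,"ry": 0,"rz": 0.004},
    {"tx": -0.27,"ty": 0.16,"tz": 4.8,"rx": 0,"ry": 0,"rz": 0.004},
    {"tx": -0.27,"ty": 0.16,"tz": 4.8,"rx": 0,"ry": 0,"rz": 0.004},
    {"tx": -0.27,"ty": 0.16,"tz": 4.8,"rx": 0,"ry": 0,"rz": 0.004}
  ]
}}

```text
time: 6.27
position: [0.4094, 0.2521, 0.0616]
tool_rot: [0.819, 0.574, -0.001, -0.0]
ft_force: [0.1, 0.3, -0.9]
grip_width: 0.0196
```

```bash
python3 - <<'E'
from h import *
delta((.5958,.1845,.0613),-20)
c=cam('side');cv2.imwrite('pics/side3.png',cv2.resize(c['color'][180:400,150:430,::-1],None,fx=2.5,fy=2.5))
P=cloud(c).reshape(-1,3)
E
```

```text
t [2.000e-02 1.983e+01 1.000e-02] r [-0.001  0.001  0.   ] pos [0.4094 0.2521 0.0616] yaw -20.0 F [ 0.1  0.3 -0.9] w 0.0196 time 6.27
```

View pics/side3.png

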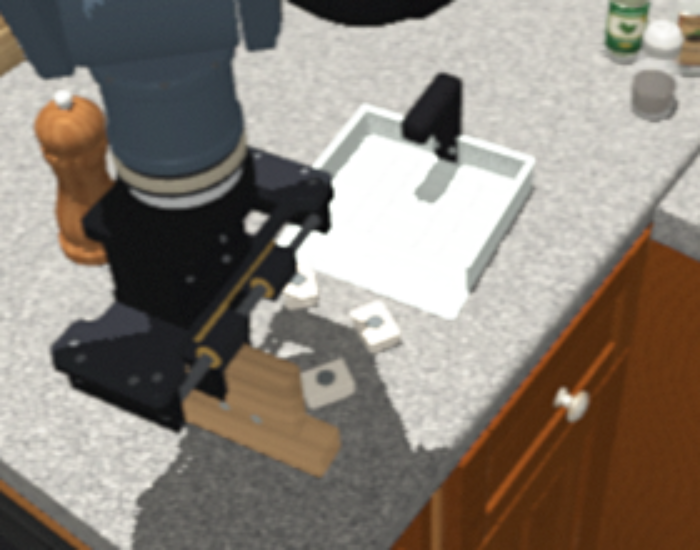

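Emit:
{"fn": "send_rows", "kwargs": {
  "deltas": [
    {"tx": 0,"ty": 1,"tz": 0,"rx": 0,"ry": 0,"rz": 0},
    {"tx": 0,"ty": 2.2,"tz": 0,"rx": 0,"ry": 0,"rz": 0},
    {"tx": 0,"ty": 3.4,"tz": 0,"rx": 0,"ry": 0,"rz": 0},
    {"tx": 0,"ty": 4.6,"tz": 0,"rx": 0,"ry": 0,"rz": 0},
    {"tx": 0,"ty": 5.6,"tz": 0,"rx": 0,"ry": 0,"rz": 0}
  ]
}}

```text
time: 6.73
position: [0.4649, 0.2325, 0.0624]
tool_rot: [0.819, 0.573, 0.001, 0.0]
ft_force: [0.0, 0.4, -1.1]
grip_width: 0.0198
```

Emit:
{"fn": "send_rows", "kwargs": {
  "deltas": [
    {"tx": 0,"ty": 1.2,"tz": 0,"rx": 0,"ry": 0,"rz": 0},
    {"tx": 0,"ty": 2.4,"tz": 0,"rx": 0,"ry": 0,"rz": 0},
    {"tx": 0,"ty": 3.6,"tz": 0,"rx": 0,"ry": 0,"rz": 0},
    {"tx": 0,"ty": 4.8,"tz": 0,"rx": 0,"ry": 0,"rz": 0},
    {"tx": 0,"ty": 5.4,"tz": 0,"rx": 0,"ry": 0,"rz": 0}
  ]
}}

```text
time: 7.15
position: [0.5156, 0.214, 0.062]
tool_rot: [0.819, 0.573, 0.001, 0.001]
ft_force: [-0.3, 0.4, -1.2]
grip_width: 0.02
```

```bash
cat > s.py <<'E'
from h import *
import sys
delta((.5958,.1845,.0613),-20)
for n in ['side','scene']:
    c=cam(n);b=(slice(180,400),slice(150,430)) if n=='side' else (slice(180,330),slice(160,420))
    cv2.imwrite('pics/%s%s.png'%(n,sys.argv[1]),cv2.resize(c['color'][b][:,:,::-1],None,fx=2.5,fy=2.5))
E
python3 s.py 4
```

```text
t [-0.02  8.55  0.08] r [ 0.002 -0.001 -0.001] pos [0.5156 0.214  0.062 ] yaw -20.04 F [-0.3  0.4 -1.2] w 0.02 time 7.15
```

View pics/side4.png

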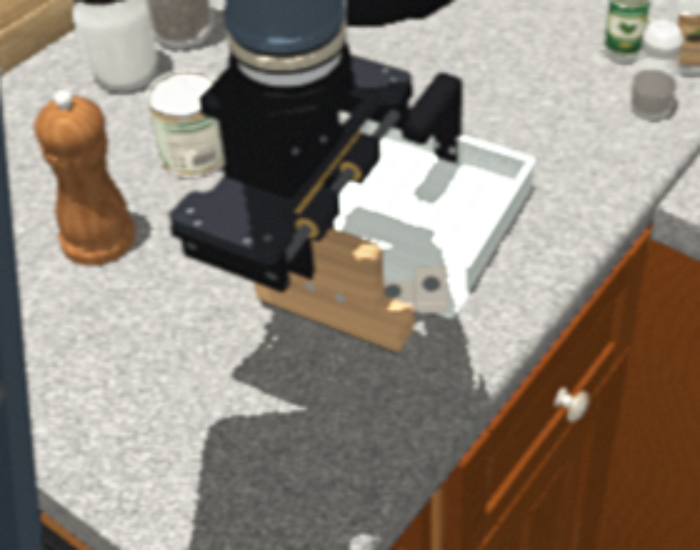

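View pics/scene4.png

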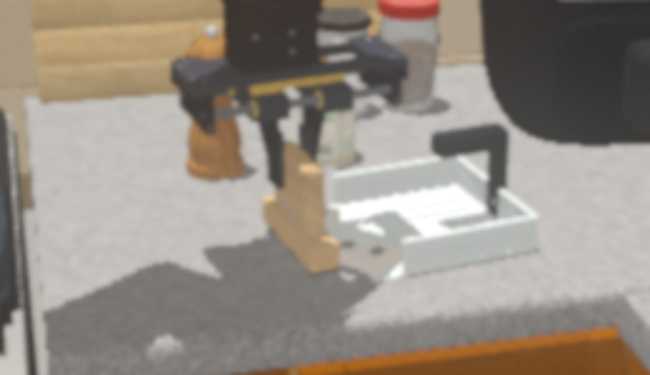

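```bash
cat > t.py <<'E'
from h import *
import sys
np.set_printoptions(precision=4,suppress=True)
C=np.array([.6302,.156]);a=np.radians(-20);X=np.array([np.cos(a),np.sin(a)]);Y=np.array([-X[1],X[0]])
def pf(p): d=p[:2]-C; return np.array([d@X,d@Y])*1000
for n in sys.argv[1:]:
    c=cam(n);print(n)
    P=cloud(c)
    for d in robot.outline_of('tablet_1',n)[:5]:
        q=P[d['pixels']];q=q[(q[:,2]>.011)&(q[:,2]<.03)]
        if d['p']>.25 and len(q)>5:
            xy=np.array([pf(k) for k in q]); print(round(d['p'],2),d['xy'],len(q),'pan mm med',np.median(xy,0),'min',xy.min(0),'max',xy.max(0),'z',np.median(q[:,2]))
E
python3 t.py side wrist scene
```

```text
side
0.63 [322.2, 296.5] 212 pan mm med [-80.1799 -55.4077] min [-97.2419 -71.0774] max [-59.0855 -37.1014] z 0.018520151470036217
0.61 [310.8, 297.1] 106 pan mm med [-93.6679 -35.7972] min [-102.8262  -48.6799] max [-81.4833 -21.3062] z 0.017990776577949286
wrist
scene
0.61 [288.4, 266.2] 51 pan mm med [-87.7501  33.881 ] min [-100.8063   18.49  ] max [-75.4459  51.9369] z 0.0157673141314556
0.57 [310.1, 281.4] 118 pan mm med [-78.9567 -59.0118] min [-99.2008 -73.7534] max [-59.2116 -39.47  ] z 0.016090474784716924
0.4 [299.2, 278.4] 74 pan mm med [-97.7488 -36.4663] min [-108.6643  -52.3072] max [-82.9841 -14.1225] z 0.015263597061815348
```

Emit:
{"fn": "send_rows", "kwargs": {
  "deltas": [
    {"tx": 0,"ty": -1.5,"tz": 0,"rx": 0,"ry": 0,"rz": 0},
    {"tx": 0,"ty": -3.5,"tz": 0,"rx": 0,"ry": 0,"rz": 0},
    {"tx": 0,"ty": -4.5,"tz": 0,"rx": 0,"ry": 0,"rz": 0},
    {"tx": 0,"ty": -4.5,"tz": 0,"rx": 0,"ry": 0,"rz": 0}
  ]
}}

```text
time: 7.88
position: [0.4671, 0.2304, 0.0617]
tool_rot: [0.819, 0.574, -0.002, -0.001]
ft_force: [-0.1, 0.2, -1.7]
grip_width: 0.0196
```

```bash
cat > d.py <<'E'
from t import *
E
sed -i 's/^for n in sys.argv\[1:\]/def w(x,y,z=.0613): return np.r_[C+(x*X+y*Y)\/1000,z]\nfor n in (sys.argv[1:] if sys.argv[0]=="t.py" else [])/' t.py
python3 s.py 5; python3 t.py side scene wrist; python3 - <<'E'
from t import *
o=robot.get_obs();print('tcp pan',pf(o['position']))
delta(w(-157,-34.7),16.5)
E
```

```text
t [ 6.000e-02  1.367e+01 -1.000e-02] r [-0.004  0.002  0.002] pos [0.4671 0.2304 0.0617] yaw -19.87 F [-0.1  0.2 -1.7] w 0.0196 time 7.88
side
0.82 [322.4, 295.4] 224 pan mm med [-80.1771 -55.046 ] min [-98.7555 -71.4239] max [-56.9494 -38.6186] z 0.018342126096345612
0.6 [307.5, 299.0] 202 pan mm med [-97.686  -32.4155] min [-112.1296  -50.3157] max [-79.3622 -12.8551] z 0.01687481609006064
0.44 [278.4, 284.5] 130 pan mm med [-93.8553  35.0685] min [-107.1715   21.2115] max [-77.0408  49.2284] z 0.017500552032135575
scene
0.7 [295.0, 280.2] 92 pan mm med [-98.471  -34.4091] min [-114.0106  -54.4134] max [-83.1101 -11.2994] z 0.014983873584763219
0.6 [287.0, 267.3] 93 pan mm med [-94.5586  35.7382] min [-114.6421   17.8358] max [-74.9459  58.8689] z 0.015064487915534164
0.5 [309.0, 283.2] 118 pan mm med [-79.4799 -59.6522] min [-97.1817 -74.3859] max [-59.308  -37.0627] z 0.0159862348950921
wrist
0.87 [462.2, 222.7] 2290 pan mm med [-92.0953  38.7427] min [-111.3566   19.4333] max [-72.2115  57.0669] z 0.015802560257768675
tcp pan [-174.2069   15.124 ]
t [-4.98  1.72  0.06] r [ 0.001 -0.    -0.638] pos [0.4717 0.2298 0.0619] yaw -20.03 F [-0.2 -0.7 -1.1] w 0.0195 time 8.28
```

View pics/side5.png

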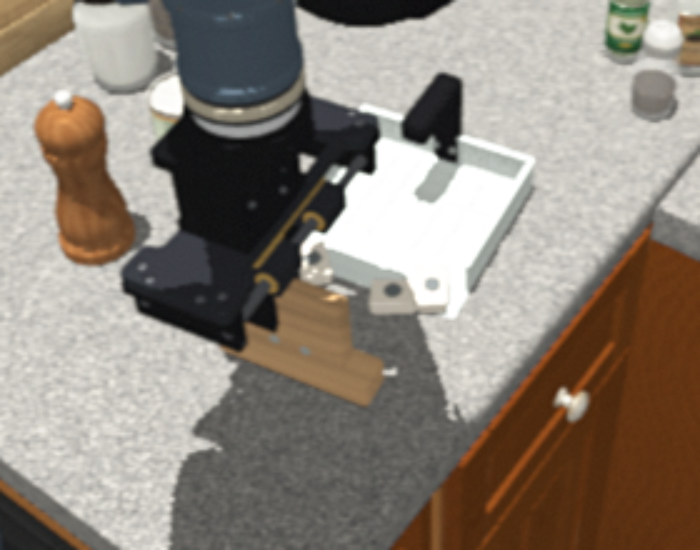

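Emit:
{"fn": "send_rows", "kwargs": {
  "deltas": [
    {"tx": -2,"ty": 0,"tz": 0,"rx": 0,"ry": 0,"rz": -0.1},
    {"tx": -4,"ty": 0,"tz": 0,"rx": 0,"ry": 0,"rz": -0.22},
    {"tx": -5,"ty": 0,"tz": 0,"rx": 0,"ry": 0,"rz": -0.34},
    {"tx": -5,"ty": 0.5,"tz": 0,"rx": 0,"ry": 0,"rz": -0.46},
    {"tx": -5,"ty": 1,"tz": 0,"rx": 0,"ry": 0,"rz": -0.58}
  ]
}}

```text
time: 8.7
position: [0.4629, 0.1787, 0.0619]
tool_rot: [0.619, 0.785, -0.0, -0.0]
ft_force: [1.0, 0.6, -1.4]
grip_width: 0.02
```

```bash
python3 - <<'E'
from t import *
o=robot.get_obs();print('tcp pan',pf(o['position']))
delta(w(-157,-34.7),16.5)
delta(w(-147.4+.804*14,-27.6+.594*14),16.5)
E
```

```text
tcp pan [-164.9748  -35.9165]
t [-0.34  0.73  0.06] r [-0.001 -0.    -0.052] pos [0.4629 0.1787 0.0619] yaw 13.5 F [ 1.   0.6 -1.4] w 0.02 time 8.7
t [-0.2   3.32  0.06] r [-0.001 -0.    -0.052] pos [0.4629 0.1787 0.0619] yaw 13.5 F [ 1.   0.6 -1.4] w 0.02 time 8.7
```

Emit:
{"fn": "send_rows", "kwargs": {
  "deltas": [
    {"tx": -0.3,"ty": 0.8,"tz": 0,"rx": 0,"ry": 0,"rz": -0.052},
    {"tx": -0.3,"ty": 1.7,"tz": 0,"rx": 0,"ry": 0,"rz": -0.052},
    {"tx": -0.3,"ty": 2.6,"tz": 0,"rx": 0,"ry": 0,"rz": -0.052},
    {"tx": -0.2,"ty": 3.5,"tz": 0,"rx": 0,"ry": 0,"rz": -0.052},
    {"tx": -0.2,"ty": 4.1,"tz": 0,"rx": 0,"ry": 0,"rz": -0.052}
  ]
}}

```text
time: 9.12
position: [0.5051, 0.1876, 0.062]
tool_rot: [0.601, 0.8, 0.001, 0.0]
ft_force: [-0.1, -0.4, -1.3]
grip_width: 0.0196
```

```bash
python3 s.py 6; python3 t.py side scene; python3 - <<'E'
from t import *
o=robot.get_obs();print('tcp pan',pf(o['position']))
delta(w(-147.4,-27.6),16.5)
E
```

```text
t [-2.82  8.63  0.08] r [ 0.001 -0.     0.631] pos [0.5051 0.1876 0.062 ] yaw 16.17 F [-0.1 -0.4 -1.3] w 0.0196 time 9.12
side
0.59 [331.4, 253.2] 446 pan mm med [ 62.0402 -51.1615] min [-66.203  -78.4048] max [66.1614 41.1905] z 0.020697650035686244
scene
tcp pan [-130.5405  -14.466 ]
t [-0.06 -2.14  0.05] r [-0.001 -0.    -0.005] pos [0.5026 0.1871 0.0618] yaw 16.22 F [-0.3  0.1 -2.1] w 0.0197 time 9.42
```

View pics/side6.png

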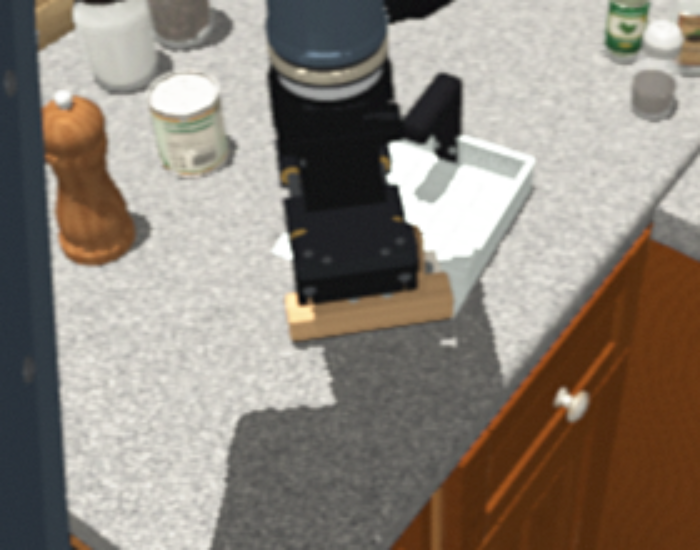

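Emit:
{"fn": "send_rows", "kwargs": {
  "deltas": [
    {"tx": 0,"ty": -2,"tz": 0,"rx": 0,"ry": 0,"rz": 0},
    {"tx": 0,"ty": -4.5,"tz": 0,"rx": 0,"ry": 0,"rz": 0},
    {"tx": 0,"ty": -6,"tz": 0,"rx": 0,"ry": 0,"rz": 0},
    {"tx": 0,"ty": -6,"tz": 0,"rx": 0,"ry": 0,"rz": 0.1}
  ]
}}

```text
time: 9.75
position: [0.4393, 0.1694, 0.0616]
tool_rot: [0.64, 0.768, -0.003, -0.003]
ft_force: [-1.0, -0.0, -0.9]
grip_width: 0.0199
```

```bash
python3 s.py 7; python3 t.py side scene; python3 - <<'E'
from t import *
o=robot.get_obs();print('tcp pan',pf(o['position']))
delta(w(-178,15),-20)
E
```

```text
t [-1.34 15.66 -0.12] r [-0.009  0.002  0.531] pos [0.4393 0.1694 0.0616] yaw 10.41 F [-1.  -0.  -0.9] w 0.0199 time 9.75
side
scene
0.56 [289.3, 268.3] 48 pan mm med [-87.5987  34.7796] min [-99.939   19.1026] max [-75.3249  54.1941] z 0.015694973581599547
0.53 [310.8, 277.6] 125 pan mm med [-69.6816 -47.5905] min [-87.1968 -64.1089] max [-50.8833 -28.5478] z 0.017629780429177844
tcp pan [-177.3245  -49.2065]
t [5.56 3.21 0.08] r [ 0.001 -0.     0.534] pos [0.4467 0.1704 0.0621] yaw 10.57 F [-0.3  0.7 -1.4] w 0.0198 time 10.05
```

View pics/side7.png

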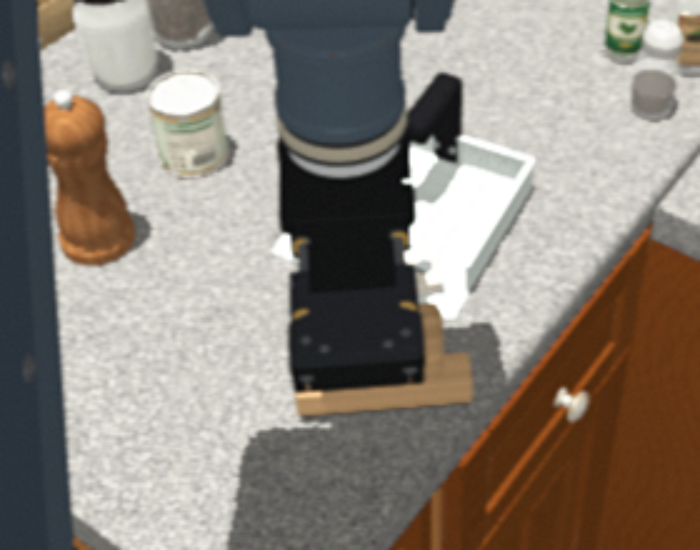

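Emit:
{"fn": "send_rows", "kwargs": {
  "deltas": [
    {"tx": 1.5,"ty": 0.2,"tz": 0,"rx": 0,"ry": 0,"rz": 0.11},
    {"tx": 3,"ty": 1,"tz": 0,"rx": 0,"ry": 0,"rz": 0.23},
    {"tx": 4.5,"ty": 2,"tz": 0,"rx": 0,"ry": 0,"rz": 0.35},
    {"tx": 5.56,"ty": 3.2,"tz": 0,"rx": 0,"ry": 0,"rz": 0.47},
    {"tx": 5.56,"ty": 3.2,"tz": 0,"rx": 0,"ry": 0,"rz": 0.534}
  ]
}}

```text
time: 10.47
position: [0.471, 0.2334, 0.0624]
tool_rot: [0.82, 0.572, 0.003, 0.001]
ft_force: [2.4, 0.7, -1.1]
grip_width: 0.0198
```

```bash
python3 s.py 8; python3 t.py side scene wrist; python3 - <<'E'
from t import *
o=robot.get_obs();print('tcp pan',pf(o['position']))
delta(w(-42,15),-20)
E
```

```text
t [-0.27 13.4   0.17] r [ 0.005 -0.004 -0.004] pos [0.471  0.2334 0.0624] yaw -20.25 F [ 2.4  0.7 -1.1] w 0.0198 time 10.47
side
0.53 [278.3, 281.9] 157 pan mm med [-94.5155  36.816 ] min [-112.8131   22.3658] max [-76.0416  50.0454] z 0.017454057187367367
0.5 [308.4, 292.2] 201 pan mm med [-88.9507 -24.0038] min [-105.1526  -41.8658] max [-69.705   -4.6699] z 0.01754749333093164
0.46 [319.2, 287.6] 209 pan mm med [-68.475  -43.8728] min [-85.6618 -60.464 ] max [-47.6025 -25.6997] z 0.02030886554570055
scene
0.72 [299.2, 278.2] 76 pan mm med [-92.8057 -25.1502] min [-107.5464  -42.1903] max [-79.5799  -5.2364] z 0.015449703545543758
0.57 [286.3, 269.8] 93 pan mm med [-94.5251  36.1458] min [-112.8401   17.6895] max [-74.8016  54.7451] z 0.01538180338158801
0.54 [312.3, 277.2] 122 pan mm med [-70.4654 -48.044 ] min [-87.3585 -64.0473] max [-51.7752 -27.4878] z 0.017497247170773056
wrist
0.96 [469.6, 218.5] 2346 pan mm med [-92.2458  38.7792] min [-111.6571   18.774 ] max [-72.0603  57.054 ] z 0.015816365369501914
0.56 [526.6, 344.2] 61 pan mm med [-49.4407 -43.2996] min [-51.9495 -46.7373] max [-46.0048 -40.778 ] z 0.020374845861688085
tcp pan [-178.9112   14.0148]
t [ 0.12 13.69  0.05] r [-0.001  0.    -0.002] pos [0.4669 0.2304 0.0619] yaw -20.09 F [ 0.9 -1.  -1.2] w 0.0199 time 10.87
```

View pics/side8.png

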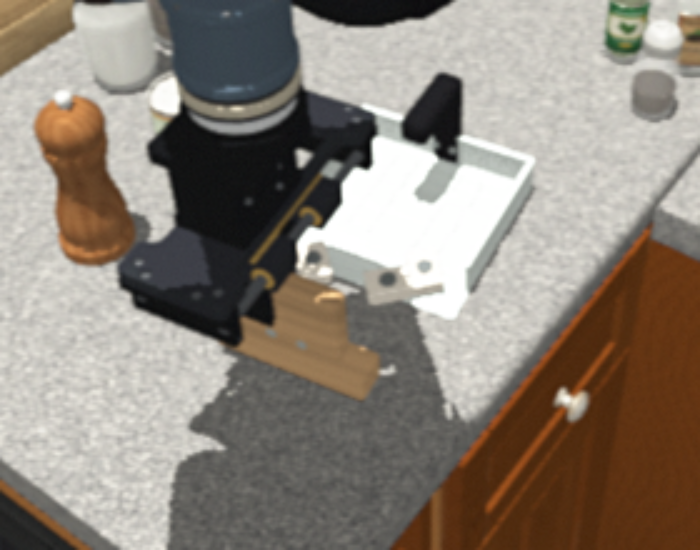

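Emit:
{"fn": "send_rows", "kwargs": {
  "deltas": [
    {"tx": 0.1,"ty": 1.5,"tz": 0,"rx": 0,"ry": 0,"rz": 0},
    {"tx": 0.1,"ty": 3,"tz": 0,"rx": 0,"ry": 0,"rz": 0},
    {"tx": 0.1,"ty": 4.5,"tz": 0,"rx": 0,"ry": 0,"rz": 0},
    {"tx": 0.1,"ty": 5.7,"tz": 0,"rx": 0,"ry": 0,"rz": 0},
    {"tx": 0.1,"ty": 6.9,"tz": 0,"rx": 0,"ry": 0,"rz": 0}
  ]
}}

```text
time: 11.28
position: [0.5327, 0.2074, 0.0618]
tool_rot: [0.82, 0.573, -0.0, -0.0]
ft_force: [-1.1, 0.5, -1.9]
grip_width: 0.02
```

Emit:
{"fn": "send_rows", "kwargs": {
  "deltas": [
    {"tx": 0,"ty": 1.2,"tz": 0,"rx": 0,"ry": 0,"rz": 0},
    {"tx": 0,"ty": 2.4,"tz": 0,"rx": 0,"ry": 0,"rz": 0},
    {"tx": 0,"ty": 3.6,"tz": 0,"rx": 0,"ry": 0,"rz": 0},
    {"tx": 0,"ty": 4.1,"tz": 0,"rx": 0,"ry": 0,"rz": 0}
  ]
}}

```text
time: 11.62
position: [0.5733, 0.1932, 0.062]
tool_rot: [0.82, 0.572, 0.001, 0.001]
ft_force: [0.4, 0.5, -1.7]
grip_width: 0.0192
```

```bash
python3 s.py 9; python3 t.py side scene; python3 - <<'E'
from t import *
o=robot.get_obs();print('tcp pan',pf(o['position']))
delta(w(-42,15),-20)
E
```

```text
t [-0.04  2.41  0.08] r [ 0.002 -0.001 -0.003] pos [0.5733 0.1932 0.062 ] yaw -20.15 F [ 0.4  0.5 -1.7] w 0.0192 time 11.62
side
0.74 [331.0, 279.4] 149 pan mm med [-34.9656 -57.5865] min [-51.8232 -66.7221] max [-17.7562 -42.8597] z 0.0205418838407031
scene
0.62 [322.7, 270.9] 48 pan mm med [-38.0199 -27.2089] min [-45.0684 -42.9396] max [-29.6323 -10.0959] z 0.01836161065413655
tcp pan [-69.7897  15.1484]
t [-0.01  2.78  0.04] r [-0.001  0.001 -0.001] pos [0.5698 0.1941 0.0617] yaw -20.09 F [-0.  -0.3 -1.8] w 0.0198 time 11.92
```

View pics/side9.png

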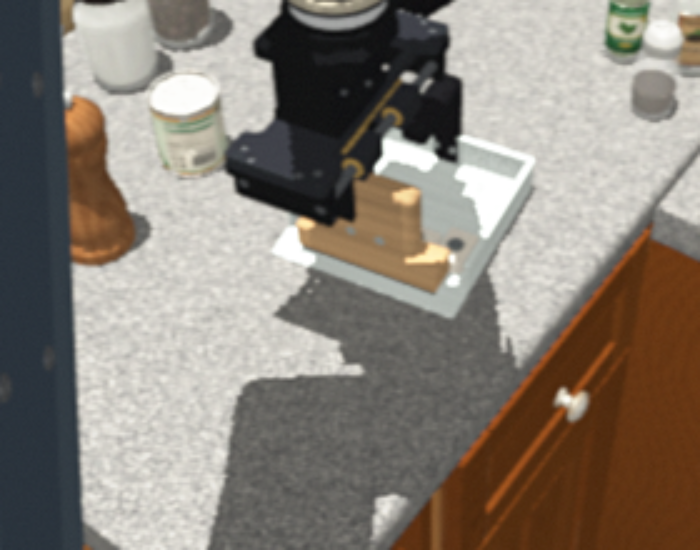

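View pics/scene9.png

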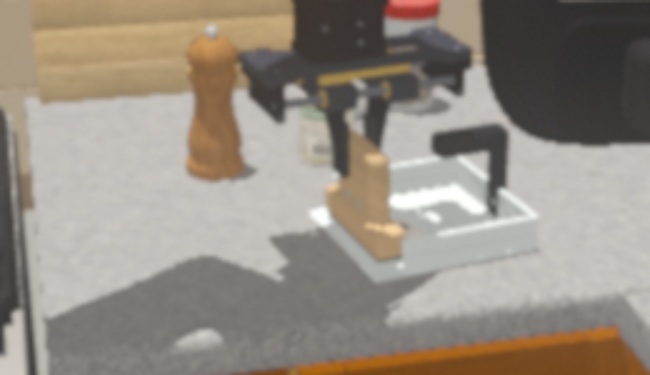

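Emit:
{"fn": "send_rows", "kwargs": {
  "deltas": [
    {"tx": 0,"ty": 0.9,"tz": 0,"rx": 0,"ry": 0,"rz": 0},
    {"tx": 0,"ty": 1.8,"tz": 0,"rx": 0,"ry": 0,"rz": 0},
    {"tx": 0,"ty": 2.6,"tz": 0,"rx": 0,"ry": 0,"rz": 0},
    {"tx": 0,"ty": 2.7,"tz": 0,"rx": 0,"ry": 0,"rz": 0}
  ]
}}

```text
time: 12.25
position: [0.5992, 0.1839, 0.0623]
tool_rot: [0.82, 0.572, 0.002, 0.001]
ft_force: [0.8, 0.1, -1.2]
grip_width: 0.0196
```

Emit:
{"fn": "send_rows", "kwargs": {
  "deltas": [
    {"tx": 0,"ty": -1.5,"tz": 0,"rx": 0,"ry": 0,"rz": 0},
    {"tx": 0,"ty": -4,"tz": 0,"rx": 0,"ry": 0,"rz": 0},
    {"tx": 0,"ty": -8,"tz": 0,"rx": 0,"ry": 0,"rz": 0},
    {"tx": 0,"ty": -12,"tz": 0,"rx": 0,"ry": 0,"rz": 0},
    {"tx": 0,"ty": -16,"tz": 0,"rx": 0,"ry": 0,"rz": 0}
  ]
}}

```text
time: 12.67
position: [0.4452, 0.2397, 0.062]
tool_rot: [0.82, 0.572, 0.0, 0.0]
ft_force: [0.1, 0.6, -2.5]
grip_width: 0.0197
```

```bash
python3 s.py 10; python3 t.py side scene; python3 - <<'E'
from t import *
o=robot.get_obs();print('tcp pan',pf(o['position']))
delta(w(-215,15),-20)
E
```

```text
t [ 0.02 16.04  0.09] r [ 0.001 -0.001 -0.004] pos [0.4452 0.2397 0.062 ] yaw -20.2 F [ 0.1  0.6 -2.5] w 0.0197 time 12.67
side
0.7 [336.3, 268.8] 198 pan mm med [-12.3502 -54.6786] min [-27.1165 -65.6703] max [  9.6662 -41.057 ] z 0.02038188040372546
0.66 [322.9, 269.4] 201 pan mm med [-17.1491 -23.3504] min [-27.2086 -38.8889] max [-1.5914 -5.3276] z 0.020204810667799666
0.55 [294.8, 256.5] 57 pan mm med [-12.163   37.1133] min [-25.0627  33.1327] max [-1.2795 49.1082] z 0.02001651426795581
scene
0.62 [316.5, 260.0] 82 pan mm med [-18.8349  41.0512] min [-29.1193  26.8426] max [-5.0923 62.9565] z 0.017318822732354522
tcp pan [-199.5858   16.6381]
t [-0.17 -1.54  0.1 ] r [ 0.003 -0.002 -0.002] pos [0.4483 0.2399 0.0623] yaw -20.13 F [ 0.3 -1.2 -2.1] w 0.02 time 12.97
```

View pics/side10.png

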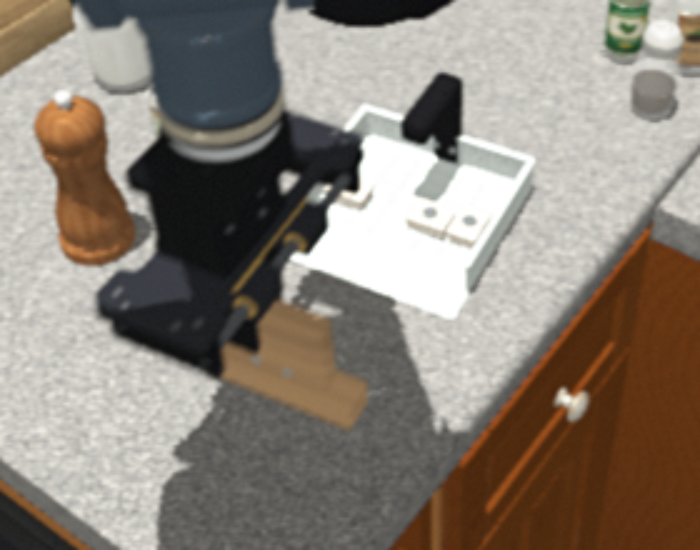

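View pics/scene10.png

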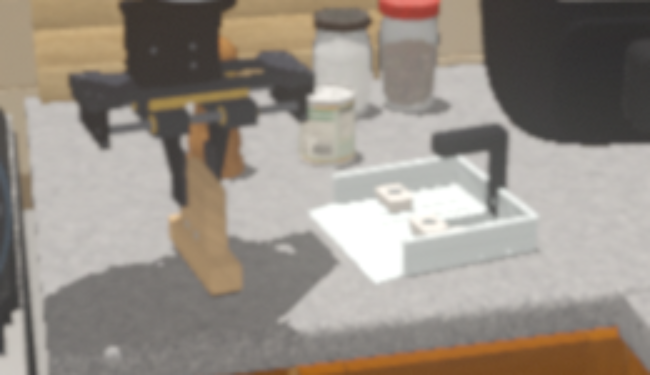

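Emit:
{"fn": "send_rows", "kwargs": {
  "deltas": [
    {"tx": 0,"ty": -1.5,"tz": 0,"rx": 0,"ry": 0,"rz": 0},
    {"tx": 0,"ty": -1.5,"tz": 0.3,"rx": 0,"ry": 0,"rz": 0},
    {"tx": 0,"ty": -1.5,"tz": 0.6,"rx": 0,"ry": 0,"rz": 0},
    {"tx": 0,"ty": -1.5,"tz": 0.7,"rx": 0,"ry": 0,"rz": 0},
    {"tx": 0,"ty": -1.5,"tz": 0.7,"rx": 0,"ry": 0,"rz": 0}
  ]
}}

```text
time: 13.38
position: [0.4321, 0.2446, 0.0548]
tool_rot: [0.82, 0.573, -0.0, -0.0]
ft_force: [-0.3, -0.9, -1.4]
grip_width: 0.0198
```

```bash
python3 -c "
from h import *
for i in range(3): delta((.4,.2,.0548),-20); robot.camera('side')"
```

```text
t [-5.29 -1.48 -0.  ] r [-0.     0.    -0.002] pos [0.4321 0.2446 0.0548] yaw -20.13 F [-0.3 -0.9 -1.4] w 0.0198 time 13.38
t [-5.29 -1.48 -0.01] r [-0.     0.    -0.002] pos [0.4321 0.2446 0.0547] yaw -20.14 F [-0.   0.6 -0.9] w 0.0198 time 13.43
t [-5.29 -1.48 -0.  ] r [-0.     0.    -0.002] pos [0.4321 0.2446 0.0547] yaw -20.13 F [ 0.  -0.8 -0.8] w 0.0201 time 13.48
```

Emit:
{"fn": "send_rows", "kwargs": {
  "deltas": [
    {"tx": 0,"ty": 0,"tz": 0.05,"rx": 0,"ry": 0,"rz": 0},
    {"tx": 0,"ty": 0,"tz": 0.1,"rx": 0,"ry": 0,"rz": 0},
    {"tx": 0,"ty": 0,"tz": 0.1,"rx": 0,"ry": 0,"rz": 0}
  ]
}}

```text
time: 13.78
position: [0.4322, 0.2447, 0.0547]
tool_rot: [0.82, 0.573, 0.0, 0.0]
ft_force: [-1.1, -1.2, 7.0]
grip_width: 0.0197
```

Emit:
{"fn": "send_rows", "kwargs": {
  "deltas": [
    {"tx": 0,"ty": 0,"tz": 0,"rx": 0,"ry": 0,"rz": 0},
    {"tx": 0,"ty": 0,"tz": 0,"rx": 0,"ry": 0,"rz": 0},
    {"tx": 0,"ty": 0,"tz": 0,"rx": 0,"ry": 0,"rz": 0},
    {"tx": 0,"ty": 0,"tz": 0,"rx": 0,"ry": 0,"rz": 0},
    {"tx": 0,"ty": 0,"tz": 0,"rx": 0,"ry": 0,"rz": 0}
  ],
  "claw": 6
}}

```text
time: 14.2
position: [0.4319, 0.2448, 0.0538]
tool_rot: [0.82, 0.573, -0.0, -0.0]
ft_force: [0.3, 0.4, -0.2]
grip_width: 0.0451
```

Emit:
{"fn": "send_rows", "kwargs": {
  "deltas": [
    {"tx": 0,"ty": 0,"tz": 0,"rx": 0,"ry": 0,"rz": 0},
    {"tx": 0,"ty": 0,"tz": -3,"rx": 0,"ry": 0,"rz": 0},
    {"tx": 0,"ty": 0,"tz": -7,"rx": 0,"ry": 0,"rz": 0},
    {"tx": 0,"ty": 0,"tz": -11,"rx": 0,"ry": 0,"rz": 0},
    {"tx": 0,"ty": 0,"tz": -14,"rx": 0,"ry": 0,"rz": 0}
  ]
}}

```text
time: 14.62
position: [0.4324, 0.245, 0.1964]
tool_rot: [0.82, 0.573, 0.001, 0.0]
ft_force: [1.0, 0.9, 0.1]
grip_width: 0.0595
```

```bash
python3 pan.py 11 side wrist; python3 - <<'E'
from t import *
C=np.array([.6302,.156])
delta(w(22,0,.13),70)
delta(w(22,0,.062),70)
E
```

```text
t [-0.   -2.61  8.64] r [ 0.002 -0.001  0.003] pos [0.4324 0.245  0.1964] yaw -20.11 F [1.  0.9 0.1] w 0.0595 time 14.62
side 545 [0.6302 0.1563] -20.407295390596087 rms 0.0005142400052665693
bar 313 ((664.2149047851562, 143.1759490966797), (23.516845703125, 73.95686340332031), 71.45464324951172)
pan 0.96 [312. 261.] [0.6408 0.1628 0.    ]
pan_mouth 0.85 [300. 283.] [0.5733 0.1771 0.004 ]
pan_grip 0.71 [319. 228.] [0.6503 0.1478 0.081 ]
sweeper 0.73 [260. 346.] [0.391  0.2162 0.05  ]
sweeper_grip 0.7 [255. 321.] [0.3855 0.2165 0.121 ]
tablet_1 0.57 [290. 256.] [0.6502 0.2078 0.    ]
tablet_1 0.55 [323. 269.] [0.6194 0.1365 0.    ]
tablet_1 0.46 [337. 273.] [0.6111 0.109  0.    ]
wrist 1284 [0.6301 0.155 ] -20.001609665837186 rms 0.0003931873298116775
bar 914 ((644.4080200195312, 149.72879028320312), (24.393335342407227, 29.333274841308594), 70.62242126464844)
pan 0.84 [541. 227.] [0.6305 0.1531 0.    ]
pan_mouth 0.84 [480. 228.] [0.5703 0.1747 0.004 ]
pan_grip 0.59 [628. 250.] [0.6518 0.1475 0.081 ]
sweeper 0.65 [324. 224.] [0.4286 0.2434 0.05  ]
sweeper 0.64 [483. 226.] [0.5578 0.1941 0.05  ]
sweeper_grip 0.78 [329. 246.] [0.4332 0.2442 0.121 ]
tablet_1 0.94 [540. 178.] [0.6388 0.2028 0.    ]
tablet_1 0.62 [530. 247.] [0.6153 0.1364 0.    ]
tablet_1 0.6 [526. 277.] [0.605  0.1042 0.    ]
t [-1.49 23.9   6.32] r [-0.001 -0.    -1.573] pos [0.4316 0.2447 0.1934] yaw -20.11 F [-0.4  1.   0.1] w 0.0599 time 15.32
t [-1.49 23.91 13.12] r [-0.001 -0.    -1.573] pos [0.4316 0.2447 0.1934] yaw -20.11 F [-0.4  1.   0.1] w 0.0599 time 15.32
```

View pics/side11.png

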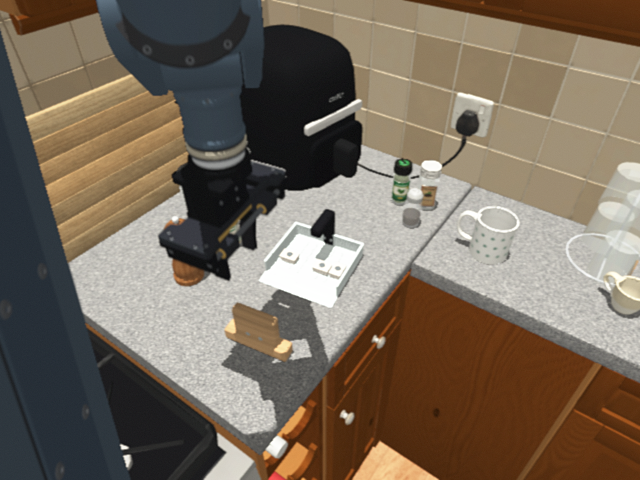

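Emit:
{"fn": "send_rows", "kwargs": {
  "deltas": [
    {"tx": -0.5,"ty": 4,"tz": 0,"rx": 0,"ry": 0,"rz": -0.12},
    {"tx": -0.7,"ty": 8,"tz": 0,"rx": 0,"ry": 0,"rz": -0.24},
    {"tx": -0.9,"ty": 12,"tz": 0.5,"rx": 0,"ry": 0,"rz": -0.36},
    {"tx": -1.2,"ty": 16,"tz": 1,"rx": 0,"ry": 0,"rz": -0.48},
    {"tx": -1.5,"ty": 20,"tz": 1.5,"rx": 0,"ry": 0,"rz": -0.6}
  ],
  "claw": 7
}}

```text
time: 15.73
position: [0.6161, 0.1611, 0.1786]
tool_rot: [0.611, 0.791, 0.0, -0.0]
ft_force: [1.1, -0.3, -0.6]
grip_width: 0.0695
```

```bash
python3 -c "
from t import *
delta(w(22,0,.15),70)"
```

```text
t [-2.1   3.05  2.86] r [ 0.    -0.    -0.967] pos [0.6161 0.1611 0.1786] yaw 14.61 F [ 1.1 -0.3 -0.6] w 0.0695 time 15.73
```

Emit:
{"fn": "send_rows", "kwargs": {
  "deltas": [
    {"tx": -0.5,"ty": 0.6,"tz": 0.5,"rx": 0,"ry": 0,"rz": -0.12},
    {"tx": -1,"ty": 1.2,"tz": 1,"rx": 0,"ry": 0,"rz": -0.24},
    {"tx": -1.5,"ty": 1.8,"tz": 1.5,"rx": 0,"ry": 0,"rz": -0.36},
    {"tx": -2.1,"ty": 2.4,"tz": 2,"rx": 0,"ry": 0,"rz": -0.48},
    {"tx": -2.1,"ty": 3.05,"tz": 2.5,"rx": 0,"ry": 0,"rz": -0.6}
  ]
}}

```text
time: 16.15
position: [0.6497, 0.1479, 0.1531]
tool_rot: [0.351, 0.936, -0.0, -0.0]
ft_force: [-0.1, 0.4, 0.5]
grip_width: 0.0701
```

```bash
python3 -c "
from t import *
delta(w(22,0,.15),70)"
```

```text
t [-0.05  0.12  0.31] r [-0.001 -0.    -0.368] pos [0.6497 0.1479 0.1531] yaw 48.92 F [-0.1  0.4  0.5] w 0.0701 time 16.15
```

Emit:
{"fn": "send_rows", "kwargs": {
  "deltas": [
    {"tx": 0,"ty": 0.1,"tz": 0.3,"rx": 0,"ry": 0,"rz": -0.12},
    {"tx": 0,"ty": 0.1,"tz": 0.3,"rx": 0,"ry": 0,"rz": -0.24},
    {"tx": 0,"ty": 0.1,"tz": 0.3,"rx": 0,"ry": 0,"rz": -0.36},
    {"tx": 0,"ty": 0.1,"tz": 0.3,"rx": 0,"ry": 0,"rz": -0.368},
    {"tx": 0,"ty": 0.1,"tz": 0.3,"rx": 0,"ry": 0,"rz": -0.368}
  ]
}}

```text
time: 16.57
position: [0.6498, 0.1498, 0.1506]
tool_rot: [0.177, 0.984, -0.0, -0.0]
ft_force: [0.0, -0.7, -1.1]
grip_width: 0.0701
```

```bash
python3 - <<'E'
from t import *
delta(w(22,0,.062),70)
c=cam('wrist');save(c,'w12.png');P=cloud(c).reshape(-1,3)
t2=P[(P[:,2]>.086)&(P[:,2]<.1)&(np.hypot(P[:,0]-.66,P[:,1]-.143)<.06)]
print(len(t2)); 
xy=np.array([pf(k) for k in t2]);print(np.percentile(xy,[1,50,99],axis=0))
E
```

```text
t [-0.15 -0.09  8.86] r [-0.    -0.    -0.007] pos [0.6498 0.1498 0.1506] yaw 69.57 F [ 0.  -0.7 -1.1] w 0.0701 time 16.57
2911
[[  2.529  -12.5963]
 [ 28.9247  -1.1121]
 [ 58.633   10.5984]]
```

View pics/w12.png

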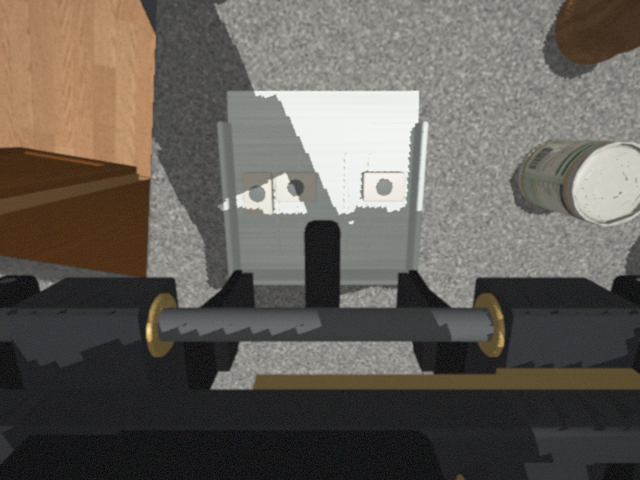

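Emit:
{"fn": "send_rows", "kwargs": {
  "deltas": [
    {"tx": 0,"ty": -0.15,"tz": 2.5,"rx": 0,"ry": 0,"rz": -0.006},
    {"tx": 0,"ty": -0.15,"tz": 5,"rx": 0,"ry": 0,"rz": -0.006},
    {"tx": 0,"ty": -0.15,"tz": 7.5,"rx": 0,"ry": 0,"rz": -0.006},
    {"tx": 0,"ty": -0.15,"tz": 8.8,"rx": 0,"ry": 0,"rz": -0.006},
    {"tx": 0,"ty": -0.15,"tz": 8.8,"rx": 0,"ry": 0,"rz": -0.006}
  ]
}}

```text
time: 17.03
position: [0.6467, 0.1482, 0.0594]
tool_rot: [0.174, 0.985, -0.001, -0.003]
ft_force: [-1.0, 0.1, -0.3]
grip_width: 0.0701
```

Emit:
{"fn": "send_rows", "kwargs": {
  "deltas": [
    {"tx": 0,"ty": 0,"tz": 0,"rx": 0,"ry": 0,"rz": 0},
    {"tx": 0,"ty": 0,"tz": 0,"rx": 0,"ry": 0,"rz": 0},
    {"tx": 0,"ty": 0,"tz": 0,"rx": 0,"ry": 0,"rz": 0},
    {"tx": 0,"ty": 0,"tz": 0,"rx": 0,"ry": 0,"rz": 0},
    {"tx": 0,"ty": 0,"tz": 0,"rx": 0,"ry": 0,"rz": 0}
  ],
  "claw": 0,
  "squeeze": 50
}}

```text
time: 17.45
position: [0.6502, 0.1485, 0.0643]
tool_rot: [0.173, 0.985, 0.0, 0.001]
ft_force: [0.2, -0.1, 1.0]
grip_width: 0.0443
```

Emit:
{"fn": "send_rows", "kwargs": {
  "deltas": [
    {"tx": 0,"ty": 0,"tz": 0,"rx": 0,"ry": 0,"rz": 0},
    {"tx": 0,"ty": 0,"tz": 0,"rx": 0,"ry": 0,"rz": 0},
    {"tx": 0,"ty": 0,"tz": 0,"rx": 0,"ry": 0,"rz": 0},
    {"tx": 0,"ty": 0,"tz": 0,"rx": 0,"ry": 0,"rz": 0},
    {"tx": 0,"ty": 0,"tz": 0,"rx": 0,"ry": 0,"rz": 0}
  ]
}}

```text
time: 17.87
position: [0.6494, 0.1483, 0.0632]
tool_rot: [0.173, 0.985, -0.0, 0.0]
ft_force: [-1.2, -1.3, 2.1]
grip_width: 0.0238
```

Emit:
{"fn": "send_rows", "kwargs": {
  "deltas": [
    {"tx": 0,"ty": 0,"tz": 0,"rx": 0,"ry": 0,"rz": 0},
    {"tx": 0,"ty": 0,"tz": 0,"rx": 0,"ry": 0,"rz": 0},
    {"tx": 0,"ty": 0,"tz": -0.2,"rx": 0,"ry": 0,"rz": 0},
    {"tx": 0,"ty": 0,"tz": -0.6,"rx": 0,"ry": 0,"rz": 0},
    {"tx": 0,"ty": 0,"tz": -1.2,"rx": 0,"ry": 0,"rz": 0}
  ]
}}

```text
time: 18.28
position: [0.6475, 0.1485, 0.073]
tool_rot: [0.173, 0.985, -0.0, -0.002]
ft_force: [-0.1, -0.4, -6.5]
grip_width: 0.0234
```

```bash
cat > lv.py <<'E'
from h import *
import sys
C0=np.array([.6302,.156])
delta(robot.get_obs()['position'],70)
print(np.round(robot.get_obs()['moment'],2))
for n in ['side','scene']:
    c=cam(n);save(c,n+sys.argv[1]+'.png');P=cloud(c).reshape(-1,3)
    z0=float(sys.argv[2])
    a=np.radians(-20);X=np.array([np.cos(a),np.sin(a)]);Y=np.array([-X[1],X[0]])
    d=P[:,:2]-C0;x=d@X;y=d@Y
    m=(abs(x)<.055)&(abs(y)<.065)&(abs(P[:,2]-.004-z0)<.008)
    A=np.c_[x[m],y[m],np.ones(m.sum())];s=np.linalg.lstsq(A,P[m,2],rcond=None)[0]
    print(n,m.sum(),'slope deg x,y',np.degrees(s[:2]),'z',s[2])
E
python3 lv.py 13 0.012
```

```text
t [0. 0. 0.] r [-0.002 -0.005  0.001] pos [0.6475 0.1485 0.073 ] yaw 70.08 F [-0.1 -0.4 -6.5] w 0.0234 time 18.28
[-0.04  0.04 -0.01]
side 1921 slope deg x,y [-0.45314791 -0.12190686] z 0.015927051129809206
scene 597 slope deg x,y [-0.42950969  0.35254754] z 0.015596425476858952
```

View pics/side13.png

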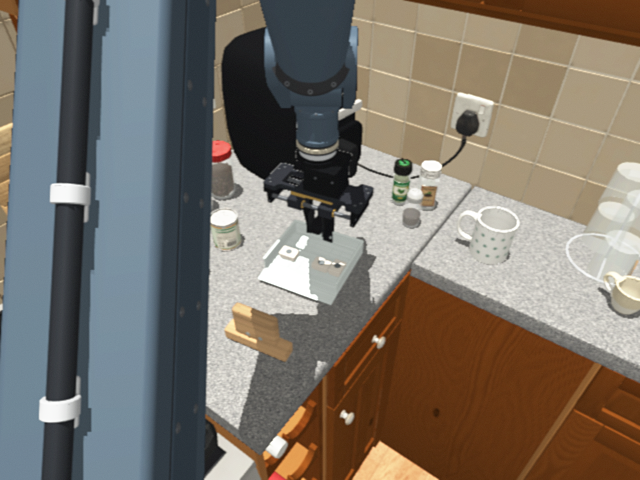

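Emit:
{"fn": "send_rows", "kwargs": {
  "deltas": [
    {"tx": 0,"ty": 0,"tz": -0.8,"rx": 0,"ry": 0,"rz": 0},
    {"tx": 0,"ty": 0,"tz": -1.8,"rx": 0,"ry": 0,"rz": 0},
    {"tx": 0,"ty": 0,"tz": -2.9,"rx": 0,"ry": 0,"rz": 0},
    {"tx": 0,"ty": 0,"tz": -4,"rx": 0,"ry": 0,"rz": 0},
    {"tx": 0,"ty": 0,"tz": -5,"rx": 0,"ry": 0,"rz": 0}
  ]
}}

```text
time: 18.8
position: [0.65, 0.1485, 0.1269]
tool_rot: [0.173, 0.985, 0.0, 0.001]
ft_force: [0.2, 0.2, -5.7]
grip_width: 0.0234
```

Emit:
{"fn": "send_rows", "kwargs": {
  "deltas": [
    {"tx": 0,"ty": 0,"tz": -1,"rx": 0,"ry": 0,"rz": 0},
    {"tx": 0,"ty": 0,"tz": -2,"rx": 0,"ry": 0,"rz": 0},
    {"tx": 0,"ty": 0,"tz": -2.9,"rx": 0,"ry": 0,"rz": 0},
    {"tx": 0,"ty": 0,"tz": -3.6,"rx": 0,"ry": 0,"rz": 0},
    {"tx": 0,"ty": 0,"tz": -3.9,"rx": 0,"ry": 0,"rz": 0}
  ]
}}

```text
time: 19.22
position: [0.6501, 0.1485, 0.1656]
tool_rot: [0.173, 0.985, 0.0, 0.001]
ft_force: [-0.3, -0.9, -6.7]
grip_width: 0.0234
```

Emit:
{"fn": "send_rows", "kwargs": {
  "deltas": [
    {"tx": 0,"ty": 0,"tz": 0,"rx": 0,"ry": 0,"rz": 0},
    {"tx": 0,"ty": 0,"tz": 0,"rx": 0,"ry": 0,"rz": 0},
    {"tx": 0,"ty": 0,"tz": 0,"rx": 0,"ry": 0,"rz": 0},
    {"tx": 0,"ty": 0,"tz": 0,"rx": 0,"ry": 0,"rz": 0},
    {"tx": 0,"ty": 0,"tz": 0,"rx": 0,"ry": 0,"rz": 0}
  ]
}}

```text
time: 19.63
position: [0.649, 0.1484, 0.1632]
tool_rot: [0.173, 0.985, -0.0, -0.001]
ft_force: [0.3, -0.8, -7.1]
grip_width: 0.0236
```

```bash
python3 lv.py 14 0.1; python3 -c "
from h import *
robot.camera('wrist')
c=cam('wrist');save(c,'w14.png')
for l in ['mill','tin','mug','shaker']:
    for n in ['side','scene']:
        robot.camera(n) if False else None
        k=cam(n)
        for d in robot.tip_of(l,n)[:1]: print(l,n,round(d['p'],2),np.round(ray(k,d['xy'],0),3))
print([ (round(d['p'],2),d['xy']) for d in robot.outline_of('tablet_1','side')])
"
```

```text
t [0. 0. 0.] r [-0.001 -0.001  0.001] pos [0.649  0.1484 0.1632] yaw 70.07 F [ 0.3 -0.8 -7.1] w 0.0236 time 19.63
[-0.   -0.05 -0.02]
side 1948 slope deg x,y [-0.12860705 -0.01254729] z 0.10585877303156255
scene 473 slope deg x,y [-0.44151996  0.32791505] z 0.10387567709577071
mill side 0.6 [0.571 0.4   0.   ]
mill scene 0.86 [0.573 0.386 0.   ]
tin side 0.8 [0.677 0.346 0.   ]
tin scene 0.71 [0.678 0.347 0.   ]
mug side 0.68 [ 0.724 -0.182  0.   ]
mug scene 0.69 [ 0.713 -0.182  0.   ]
shaker side 0.58 [ 0.787 -0.037  0.   ]
shaker scene 0.69 [ 0.768 -0.053  0.   ]
[(0.8, [336.5, 230.9]), (0.59, [324.8, 230.2]), (0.48, [288.7, 216.6]), (0.23, [199.8, 274.3])]
```

View pics/side14.png

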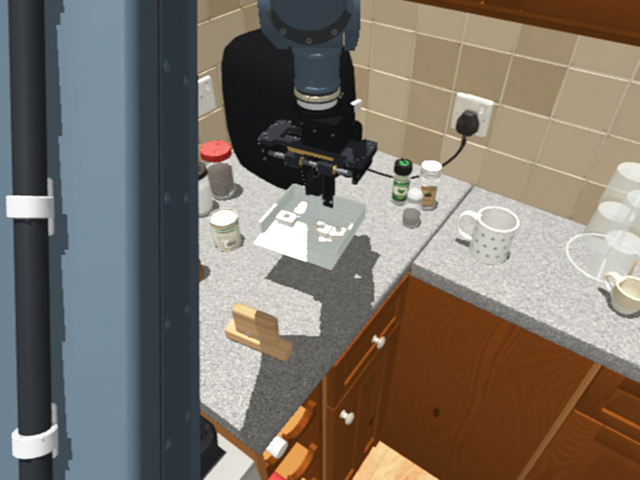

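View pics/w14.png

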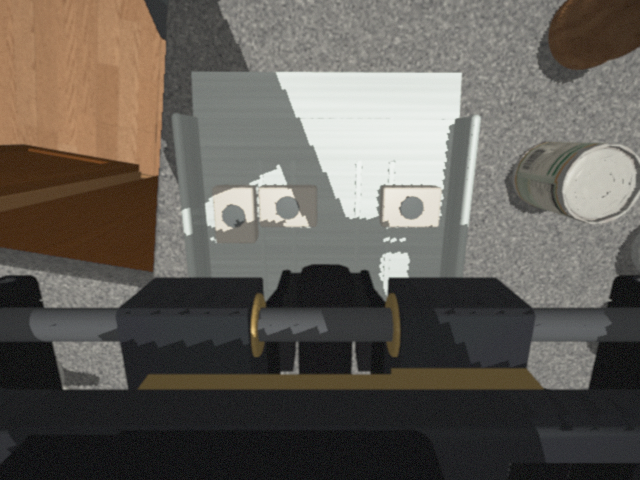

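View pics/scene14.png

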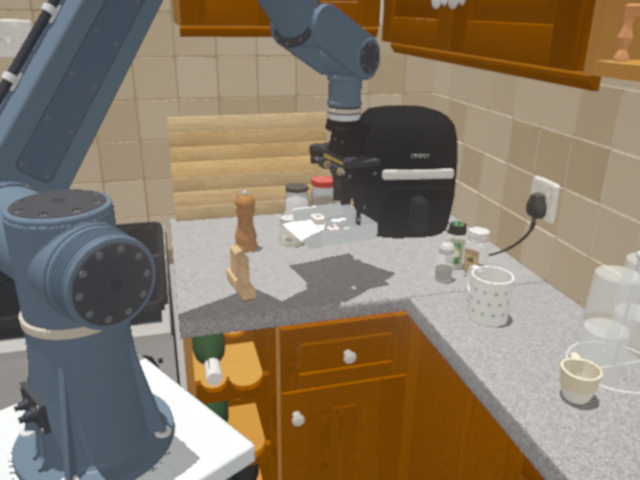

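```bash
python3 -c "
from h import *
print(np.abs(robot.get_obs()['joint_velocities']).max());print(robot.hand_in())"
```

```text
0.001056279156378364
the job is handed in; nothing more can be done
None
```

I swept all three tablets into the pan with the sweeper, stood the sweeper upright about 10 cm in front of the pan's lip, and let go. I then lifted the pan by its black grip and handed in at about 20 s while holding it in the air. One tablet drifted toward the right wall during the first sweep, so I nudged it and a neighbouring tablet back with an angled stroke before finishing.

**Last checks:**
- **Pan:** the underside is about 10 cm above the worktop and level to within about 0.5°. The side camera measured 0.1° of tilt and the scene camera 0.4°. The arm was at rest.
- **Tablets:** the side and wrist pictures both show three tablets lying flat in the pan.
- **Sweeper:** it is standing upright.
- **Bystanders:** the mill, tin, mug and shaker were re-detected within about 2 cm of their first readings. That is about how far the two cameras differ, so it is not a precise check. Nothing in the pictures suggests they were touched.
- **Forces:** readings at the end of each move stayed below about 8 N; the peaks in between were not logged.

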